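Set out the die kit: tall plate and riser blocks

ROBOT

A 6-joint arm with a two-finger parallel gripper is mounted at the origin on the work surface. World frame = base frame: x ahead of the robot, y to its left, z up, the work surface at z = 0. Lengths are in m, angles in degrees, forces in N, time in s.
With the tool pointing down it reaches from about 0.325 to 0.775 m from the base axis. Payload 5.5 kg.
Tool frame: the origin (TCP) lies midway between the tips of the shut fingers; the grasp point (between the pads) lies 19 mm behind it; x points along the fingers, y is the direction in which the jaws open and shut, and the axes are right-handed (so a half turn about x gives the same grasp; the last joint's range is limited). The gripper opens to 88 mm and grips with 3 to 60 N. Pads are 20 mm wide; open, the fingers measure 115 mm over their backs; the gripper's body (75 mm by 178 mm) begins 61 mm behind the grasp point.
Start: joints at [66.022, 5.22, 70.514, -0, 104.267, -3.249], TCP at [0.212, 0.561, 0.2] pointing down, gripper open.
Joint ranges: [-164.24, 164.24], [-49.07, 125.15], [9.68, 141.18], [-86.29, 266.29], [3.28, 154.24], [-151.56, 151.56]. Speed limits (degrees/s): [147.25, 147.25, 172.46, 180, 180, 180].

INTERFACE

Orientations are given as [roll, pitch, yaw] about the fixed x, y, z axes, in that order (R = Rz(yaw) Ry(pitch) Rx(roll)).
In Python, from rig import r gives the robot as it stands.
- The arm moves only by the tool play_rows, never from a script. Its arguments are lists of equal length, an entry for each row: "dp": the shift along the tool's x, y, z in m, a list of three; "turn": the turn about the tool's x in rad; "fingers": the closure in counts, from 0 (fully open) to 255 (shut). In form: {"dp": [[dx, dy, dz], ...], "turn": [turn, ...], "fingers": [fingers, ...]}. A call has 1 to 12 rows; each row is the pose to reach, as a shift and turn from the pose measured when the call began, along the tool's axes at that moment; what a row does not reach only later rows make up. A row lasts 1/12 s, in which the tool goes at most 41.7 mm and 7.16 degrees, less where a joint would pass 70% of its speed; a pose out of reach is approached as far as the arm can. A call with a gripper value outside its range is refused whole. The fingers move at their own pace and stop on an object; "newtons" is the grip in N (left out, the last holds). Time passes only in rows, so rows that repeat a pose let the fingers close. It gives the time, the measured TCP pose, the force and the opening at its end, in the units of the state.
- r.observe(): the state, without advancing time (a new reading comes with each control period).
- r.snapshot(name): name is "side" or "top" or "wrist"; returns the picture (400x640x3 uint8, red, green, blue); there is no depth.
- r.camera_info(name): a dict with "mtx" (3x3 intrinsics, pixels), "R" (3x3) and "t" (3): a world point X has camera coordinates R X + t; the wrist camera has in their place "hand_eye" (4x4, takes a point from camera to tool coordinates, whose origin is the TCP and whose axes are the tool frame's). Camera axes: x right, y down, z forward; pixel columns grow to the right and rows downward; lengths in m; the calibration is good to about 2 mm. A picture is of the moment at which its call begins: read the wrist's pose just before it. camera_info takes no time and is no camera call.
- r.hand_in(): hands the job in, once; it reports no verdict.
The state is a dict: "clock": time; "joint_pos": joint angles; "dq": joint speeds; "joint_efforts": joint torques, N m; "ee_pos": TCP position; "ee_rot": TCP orientation; "contact_force": force on the tool from outside, world axes, zero at the start; "wrist_torque": the same for the moment, N m; "width": finger opening in m.
Only numpy, scipy, OpenCV 4.12 (cv2) and the standard library are available. Lean on these libraries where they do the work, as an engineer would, in place of code of your own. Each camera call takes 0.05 s, during which the arm holds its last target. There are 200 camera calls.

TASK

Set out the die kit: draw the tall plate out of the stack without toppling or dragging out the other plates, and lean it against the wall of the empty stand, foot down in the middle of the stand, flat against the wall and let go. Line up all the riser blocks in the row of outlines on the mat, one block squarely within each outline, filling the outlines from the dotted end with none skipped. Leave the can, the mallet and the V-block where they are.

Things in the scene. Friction and masses are not known exactly. Their poses are not given: they have to be found in the camera images.
- stand_full: Stand with the stack, left or right of the mat, fixed: black base 160 (x) x 130 (y) x 8 mm, green wall 150 mm along x, 95 high, 10 thick. Origin: centre of the base's underside, on the bench. x runs along the wall, y points from the plates to the wall. The wall leans back 0.21 rad towards +y; its front face meets the base's top at y = +25 mm.
- stand_empty: The empty stand, of exactly the same make and axes as stand_full; fixed. The tall plate leaning flat on its wall has its origin at about (0, +19, +9) mm in this frame.
- plate_tall: Tall plate: aluminium, 120 wide (x), 12 thick (y), 175 mm tall (z), 0.5 to 0.8 kg, 3 x 3 dark holes in its middle. Origin: centre of its bottom face; z up the plate. It stands 60 mm above the other plates, anywhere in the stack. The four lean face to face on the wall at 0.21 rad, tops and y axes towards the stand's +y, feet on its base.
- plate_a: Short aluminium plate in the stack, 130 wide x 12 thick x 115 mm tall, 0.48 kg; origin and axes as the tall plate's.
- plate_b: Short plate, 110 wide x 12 thick x 105 mm tall, 0.38 kg; origin and axes as the tall plate's.
- plate_c: Short plate, 120 wide x 12 thick x 95 mm tall, 0.37 kg; origin and axes as the tall plate's.
- mat: Black layout mat, 220 (x) x 400 mm (y), under 1 mm thick, lying on the bench with a row of five white block outlines along its y axis, 75 mm apart, and a white dot beyond the first outline, at the +y end. Origin: its centre. Fixed.
- mark1 (a point): Centre of outline 1 on the mat, at bench height; outline 1 is next to the white dot. Each outline is 67 mm along the mat's y by 51 mm along its x, drawn round a block with 2 to 3 mm to spare.
- mark2 (a point): Centre of outline 2 on the mat, at bench height; outline 1 is next to the white dot. Each outline is 67 mm along the mat's y by 51 mm along its x, drawn round a block with 2 to 3 mm to spare.
- mark3 (a point): Centre of outline 3 on the mat, at bench height; outline 1 is next to the white dot. Each outline is 67 mm along the mat's y by 51 mm along its x, drawn round a block with 2 to 3 mm to spare.
- mark4 (a point): Centre of outline 4 on the mat, at bench height; outline 1 is next to the white dot. Each outline is 67 mm along the mat's y by 51 mm along its x, drawn round a block with 2 to 3 mm to spare.
- mark5 (a point): Centre of outline 5 on the mat, at bench height; outline 1 is next to the white dot. Each outline is 67 mm along the mat's y by 51 mm along its x, drawn round a block with 2 to 3 mm to spare.
- block1: Steel-grey riser block, 45 (x) x 60 (y) x 40 mm high (z), 0.3 kg, three dark holes in its top; all blocks are alike. Three to five are present, standing askew on the mat. Origin: centre of its underside.
- block2: Steel-grey riser block, 45 (x) x 60 (y) x 40 mm high (z), 0.3 kg, three dark holes in its top; all blocks are alike. Three to five are present, standing askew on the mat. Origin: centre of its underside.
- block3: Steel-grey riser block, 45 (x) x 60 (y) x 40 mm high (z), 0.3 kg, three dark holes in its top; all blocks are alike. Three to five are present, standing askew on the mat. Origin: centre of its underside.
- block4: Steel-grey riser block, 45 (x) x 60 (y) x 40 mm high (z), 0.3 kg, three dark holes in its top; all blocks are alike. Three to five are present, standing askew on the mat. Origin: centre of its underside.
- block5: Steel-grey riser block, 45 (x) x 60 (y) x 40 mm high (z), 0.3 kg, three dark holes in its top; all blocks are alike. Three to five are present, standing askew on the mat. Origin: centre of its underside.
- can: Bystander: yellow spray can, 54 mm across, 150 mm tall, beyond the mat. Origin under its centre.
- mallet: Bystander: mallet lying on the bench, black head 48 mm across and 90 mm long, wooden handle about 200 mm. Origin under its head.
- vblock: Bystander: dark steel V-block, 90 x 60 x 55 mm high. Origin under its centre.
Things that resemble listed ones, but are neither listed nor needed, are in the scene too. Leave any brown look-alike of the plate_a alone. Leave any purple look-alike of the stand_empty alone.

How it is judged:
By the outcome, as a careful person would: the job done as asked, in the order asked, and still so for the second after the job is handed in, with the robot touching nothing.
Of block1, block2, block3, block4, block5 only 3 to 5 are there at a start; the rules pass over those that are not, and their reading is None.
At some moment in a run one of block1, block2, block3, block4, block5 may be knocked a few centimetres aside while the robot is not near it.
It also fails if it takes over 200 s, if anything falls off the work surface, if the arm or the gripper's body presses on something with over 40 N, if the wrist force passes 120 N, or if a joint passes its speed limit or range.

## Working session

There is one attempt and no reset: what is moved stays moved. The work goes in short steps, Python scripts to look and compute and a tool call to move; the robot and the scene stay as the last step left them, time stands still between calls to the robot, and variables do not carry over. Pictures are saved under pics/ and viewed, about 12 in all and at most 16, crops included, and the job is handed in when it is done.

Besides the shell and the picture viewer there is one more tool, called after "Emit:" by a JSON object that holds its "fn" and its "kwargs", one argument or row to a line. play_rows: Moves the arm, as the interface text tells. Its arguments: {"type":"object","properties":{"dp":{"type":"array"},"turn":{"type":"array"},"fingers":{"type":"array"},"newtons":{"type":"number"}},"required":["dp","turn","fingers"]}

```bash
mkdir -p pics; ls; python3 - <<'E'
from rig import r
import cv2,numpy as np
print(r.observe())
for n in ("top","side","wrist"):
    im=r.snapshot(n); cv2.imwrite(f"pics/{n}0.png",im[:,:,::-1])
    print(n,{k:np.round(v,4).tolist() for k,v in r.camera_info(n).items()})
E
```

```text
pics
{'clock': 0.0, 'joint_pos': array([ 6.60229311e+01,  5.26130298e+00,  7.05812022e+01, -1.11069479e-04,
        1.04266165e+02, -3.25064417e+00]), 'dq': array([-0.01361667,  0.06470958, -0.00542805,  0.04225008, -0.0158513 ,
        0.00599968]), 'joint_efforts': array([-3.68764347e-05, -4.46450472e+01, -4.06440854e+01,  6.96596573e-02,
        2.96619977e-02, -1.85947556e-04]), 'ee_pos': array([0.21222813, 0.56085174, 0.19873246]), 'ee_rot': array([ -93.19386212,   89.89132959, -113.92031413]), 'contact_force': array([-0.16250716,  0.54627243,  0.01555752]), 'wrist_torque': array([-0.03683457,  0.0360594 ,  0.00538398]), 'width': 0.08800679077069297}
top {'mtx': [[482.5178, 0.0, 318.0215], [0.0, 482.5178, 199.0702], [0.0, 0.0, 1.0]], 'R': [[0.0092, -0.9999, 0.0095], [-0.9962, -0.01, -0.0864], [0.0865, -0.0087, -0.9962]], 't': [-0.0739, 0.5167, 1.5525]}
side {'mtx': [[451.1649, 0.0, 323.829], [0.0, 451.1649, 195.2574], [0.0, 0.0, 1.0]], 'R': [[0.8466, -0.5323, -0.0003], [-0.3547, -0.5637, -0.7459], [0.3969, 0.6316, -0.666]], 't': [-0.4739, 0.1678, 1.1703]}
wrist {'mtx': [[286.7273, 0.0, 323.3729], [0.0, 286.7273, 194.8281], [0.0, 0.0, 1.0]], 'hand_eye': [[0.0005, -0.2952, 0.9554, -0.1841], [1.0, 0.0008, -0.0002, 0.0006], [-0.0007, 0.9554, 0.2952, -0.0821], [0.0, 0.0, 0.0, 1.0]]}
```

View pics/top0.png

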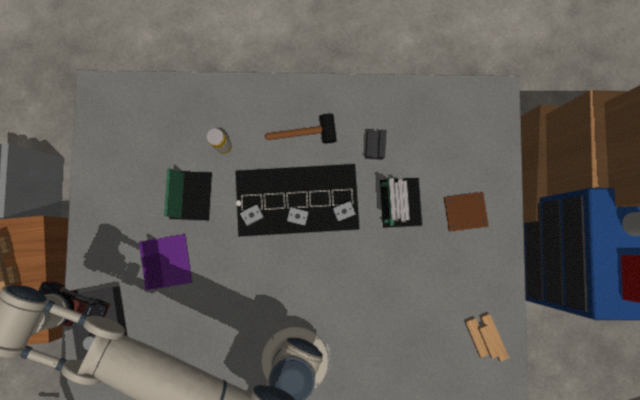

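View pics/side0.png

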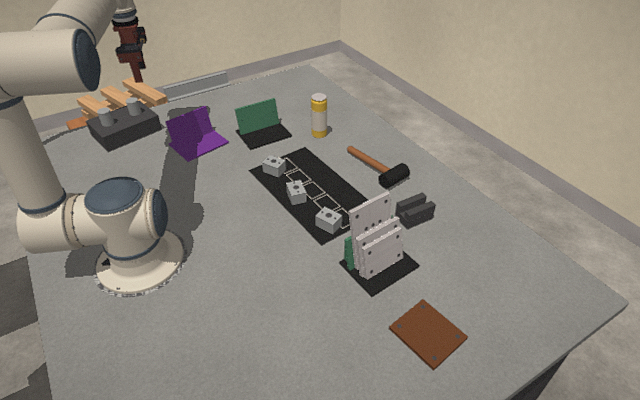

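```bash
cat > h.py <<'E'
import numpy as np,cv2
from scipy.spatial.transform import Rotation as Ro
from rig import r
def cam(n,st=None):
    c=r.camera_info(n); M=np.array(c["mtx"])
    if "R" in c: R=np.array(c["R"]);t=np.array(c["t"])
    else:
        H=np.array(c["hand_eye"]); A=Ro.from_euler("xyz",st["ee_rot"],degrees=True).as_matrix()
        Rc=A@H[:3,:3]; C=A@H[:3,3]+st["ee_pos"]; R=Rc.T; t=-R@C
    return M,R,t
def ray(c,uv):
    M,R,t=c; d=R.T@np.linalg.inv(M)@np.array([*uv,1.]); return -R.T@t,d
def onz(c,uv,z=0):
    o,d=ray(c,uv); return o+d*(z-o[2])/d[2]
def proj(c,X):
    M,R,t=c; p=M@(R@np.array(X)+t); return p[:2]/p[2]
def tool(st): return Ro.from_euler("xyz",st["ee_rot"],degrees=True).as_matrix()
E
python3 - <<'E'
import cv2
a=cv2.imread("pics/top0.png")[150:245,155:430]; b=cv2.imread("pics/side0.png")[180:300,325:435]
cv2.imwrite("pics/c1.png",cv2.resize(a,None,fx=2.9,fy=2.9,interpolation=cv2.INTER_CUBIC)); cv2.imwrite("pics/c2.png",cv2.resize(b,None,fx=4.5,fy=4.5,interpolation=cv2.INTER_CUBIC))
E
```

```text
(no output)
```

View pics/c1.png

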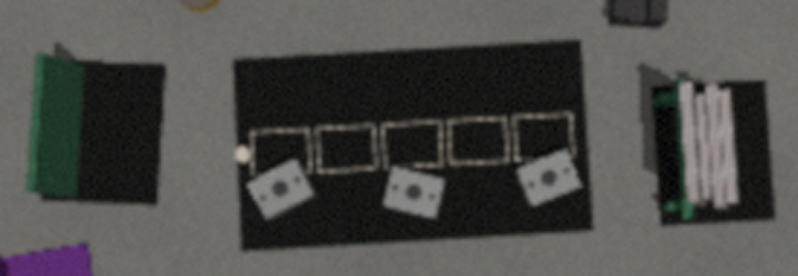

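View pics/c2.png

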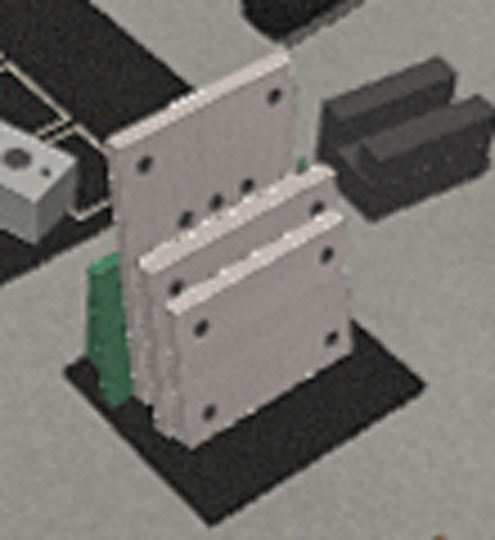

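```bash
python3 - <<'E'
from h import *
c=cam("top"); f=lambda u,v:(u/2.9+155,v/2.9+150)
for n,p,z in [("E base r-top",(163,65),.008),("E base r-bot",(157,203),.008),("F base r-top",(765,83),.008),("F base r-bot",(773,218),.008),("dot",(242,154),0),("mat tl",(234,60),0),("tr",(579,41),0),("bl",(243,249),0),("br",(591,228),0),("bL",(280,189),.04),("bM",(414,192),.04),("bR",(549,178),.04)]:
    print(n,np.round(onz(c,f(*p),z),4))
s=cam("side"); g=lambda u,v:(u/4.5+325,v/4.5+180)
# tall top edge corners (front face) in side; top z~0.18
for p in [(112,145),(285,60)]: print(np.round(onz(s,g(*p),.178),4))
st=r.observe();print(tool(st))
E
```

```text
E base r-top [0.6035 0.2847 0.008 ]
E base r-bot [0.4463 0.287  0.008 ]
F base r-top [ 0.59   -0.4024  0.008 ]
F base r-bot [ 0.436  -0.4101  0.008 ]
dot [0.5033 0.1937 0.    ]
mat tl [0.6113 0.2054 0.    ]
tr [ 0.6375 -0.1902  0.    ]
bl [0.3954 0.19   0.    ]
br [ 0.4229 -0.2045  0.    ]
bL [0.4618 0.1444 0.04  ]
bM [ 0.4599 -0.0041  0.04  ]
bR [ 0.4769 -0.1539  0.04  ]
[ 0.4489 -0.2901  0.178 ]
[ 0.5655 -0.2853  0.178 ]
[[-6.00853678e-04  3.53992862e-01  9.35247931e-01]
 [-1.36257893e-03  9.35246942e-01 -3.53993363e-01]
 [-9.99998891e-01 -1.48704734e-03 -7.96033492e-05]]
```

Emit:
{"fn": "play_rows", "kwargs": {
  "dp": [
    [-0.04, 0, 0],
    [-0.08, -0.01, 0.01],
    [-0.11, -0.04, 0.03],
    [-0.13, -0.07, 0.05],
    [-0.14, -0.1, 0.075],
    [-0.15, -0.13, 0.1],
    [-0.16, -0.16, 0.125],
    [-0.16, -0.19, 0.15],
    [-0.16, -0.22, 0.175],
    [-0.16, -0.25, 0.2],
    [-0.16, -0.28, 0.225],
    [-0.16, -0.31, 0.25]
  ],
  "turn": [0, 0, 0, 0, 0, 0, 0, 0, 0, 0, 0, 0],
  "fingers": [0, 0, 0, 0, 0, 0, 0, 0, 0, 0, 0, 0],
  "newtons": 20
}}

```text
clock: 1.15
ee_pos: [0.3364, 0.181, 0.3594]
ee_rot: [-79.9, 89.9, -100.6]
contact_force: [-0.6, -0.3, 0.0]
width: 0.0879
```

Emit:
{"fn": "play_rows", "kwargs": {
  "dp": [
    [0, -0.03, 0.025],
    [0, -0.06, 0.05],
    [0, -0.09, 0.075],
    [0, -0.12, 0.1],
    [0, -0.15, 0.125],
    [0, -0.18, 0.15],
    [0, -0.21, 0.175],
    [0, -0.24, 0.2],
    [0, -0.27, 0.225],
    [0, -0.3, 0.25],
    [0, -0.33, 0.275],
    [0, -0.36, 0.3]
  ],
  "turn": [0, 0, 0, -0.1, -0.2, -0.3, -0.4, -0.41, -0.41, -0.41, -0.41, -0.41],
  "fingers": [0, 0, 0, 0, 0, 0, 0, 0, 0, 0, 0, 0]
}}

```text
clock: 2.15
ee_pos: [0.4899, -0.264, 0.3594]
ee_rot: [-124.3, 89.9, -121.6]
contact_force: [0.6, 1.1, 0.9]
width: 0.0877
```

```bash
python3 - <<'E'
from h import *
st=r.observe(); im=r.snapshot("wrist"); cv2.imwrite("pics/w1.png",im[:,:,::-1]); np.save("w1st.npy",np.r_[st["ee_pos"],st["ee_rot"]])
print(st["ee_pos"],tool(st).round(3).tolist(),st["joint_pos"].round(1))
s=r.snapshot("top"); cv2.imwrite("pics/t1.png",s[:,:,::-1])
E
```

```text
[ 0.48993684 -0.26398535  0.35942234] [[-0.001, -0.048, 0.999], [-0.001, 0.999, 0.048], [-1.0, -0.001, -0.001]] [-3.180e+01  4.000e+00  5.520e+01 -1.000e-01  1.208e+02 -1.246e+02]
```

View pics/w1.png

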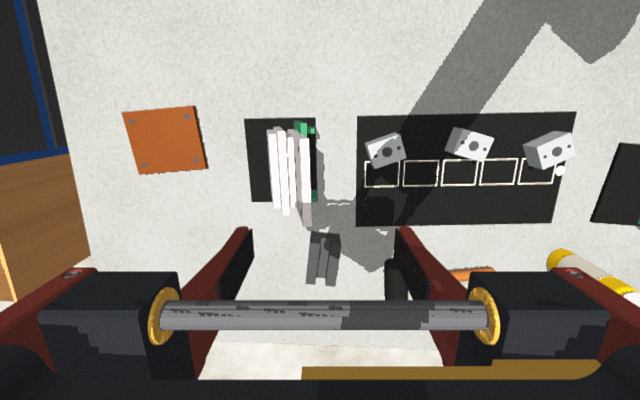

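```bash
python3 - <<'E'
import cv2
b=cv2.imread("pics/w1.png")[110:235,240:335]
cv2.imwrite("pics/c3.png",cv2.resize(b,None,fx=4.8,fy=4.8,interpolation=cv2.INTER_NEAREST))
E
```

```text
(no output)
```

View pics/c3.png

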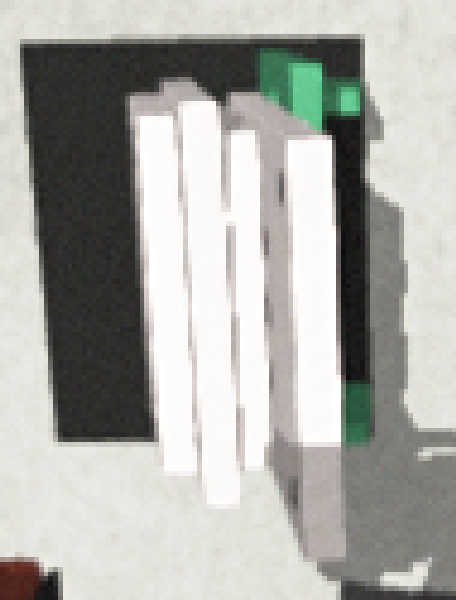

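```bash
python3 - <<'E'
from h import *
a=np.load("w1st.npy"); st=dict(ee_pos=a[:3],ee_rot=a[3:]); c=cam("wrist",st)
f=lambda u,v:(u/4.8+240-.4,v/4.8+110-.4)
for n,p,z in [("FL",(287,137),.1816),("BL",(333,137),.179),("FR",(302,560),.1816),("BR",(345,558),.179),("base ll",(57,440),.008),("base ul",(22,42),.008),("base ur",(362,37),.008),("b1",(232,132),.112),("a",(180,102),.122)]:
    print(n,f(*p),np.round(onz(c,f(*p),z),4))
E
```

```text
FL (299.3916666666667, 138.14166666666665) [ 0.4474 -0.2954  0.1816]
BL (308.975, 138.14166666666665) [ 0.4471 -0.2836  0.179 ]
FR (302.5166666666667, 226.26666666666668) [ 0.566  -0.2883  0.1816]
BR (311.475, 225.85) [ 0.5659 -0.2761  0.179 ]
base ll (251.475, 201.26666666666668) [ 0.5933 -0.4004  0.008 ]
base ul (244.18333333333334, 118.35) [ 0.4357 -0.4096  0.008 ]
base ur (315.0166666666667, 117.30833333333332) [ 0.4277 -0.2819  0.008 ]
b1 (287.93333333333334, 137.1) [ 0.4542 -0.3179  0.112 ]
a (277.1, 130.85) [ 0.445  -0.3324  0.122 ]
```

Emit:
{"fn": "play_rows", "kwargs": {
  "dp": [
    [0.01, -0.008, 0.005],
    [0.03, -0.018, 0.01],
    [0.05, -0.026, 0.016],
    [0.07, -0.026, 0.016],
    [0.09, -0.026, 0.016],
    [0.11, -0.026, 0.016],
    [0.125, -0.026, 0.016],
    [0.135, -0.026, 0.016],
    [0.14, -0.026, 0.016],
    [0.14, -0.026, 0.016]
  ],
  "turn": [-0.01, -0.01, -0.01, -0.01, -0.01, -0.01, -0.01, -0.01, -0.01, -0.01],
  "fingers": [0, 0, 0, 0, 0, 0, 0, 0, 0, 0]
}}

```text
clock: 3.08
ee_pos: [0.5065, -0.2911, 0.2134]
ee_rot: [159.0, 89.5, 162.1]
contact_force: [-0.2, -0.1, 0.9]
width: 0.0877
```

```bash
python3 - <<'E'
from h import *
st=r.observe(); im=r.snapshot("wrist"); cv2.imwrite("pics/w2.png",im[:,:,::-1]); np.save("w2st.npy",np.r_[st["ee_pos"],st["ee_rot"]])
print(st["ee_pos"],tool(st).round(3).tolist())
c=cam("wrist",st)
for X in [(.4474,-.2954,.1816),(.4471,-.2836,.179),(.566,-.2883,.1816),(.5659,-.2761,.179)]: print(proj(c,X))
E
```

```text
[ 0.50647267 -0.29106631  0.21344822] [[-0.008, -0.055, 0.998], [0.003, 0.999, 0.055], [-1.0, 0.003, -0.008]]
[320.68806329 138.42921392]
[336.36371646 138.55853993]
[321.68488081 277.97006614]
[335.65494585 276.84339299]
```

View pics/w2.png

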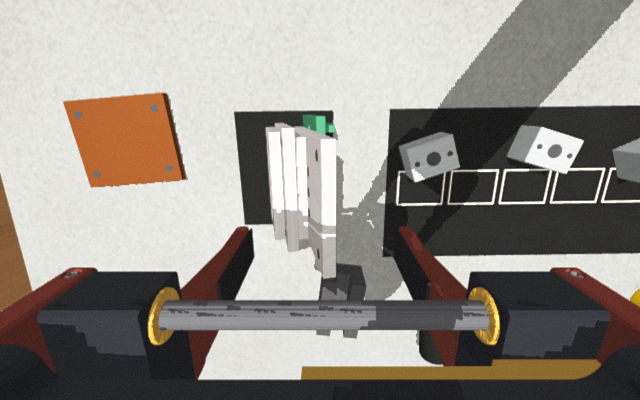

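Emit:
{"fn": "play_rows", "kwargs": {
  "dp": [
    [0.02, 0.0015, 0],
    [0.04, 0.0015, 0],
    [0.058, 0.0015, 0],
    [0.068, 0.0015, 0],
    [0.072, 0.0015, 0],
    [0.072, 0.0015, 0],
    [0.072, 0.0015, 0]
  ],
  "turn": [0, 0, 0, 0, 0, 0, 0],
  "fingers": [0, 0, 0, 0, 0, 0, 0]
}}

```text
clock: 3.72
ee_pos: [0.5066, -0.29, 0.1442]
ee_rot: [168.8, 89.7, 172.0]
contact_force: [0.0, 0.6, 0.2]
width: 0.0878
```

Emit:
{"fn": "play_rows", "kwargs": {
  "dp": [
    [0, 0, 0],
    [0, 0, 0],
    [0, 0, 0],
    [0, 0, 0],
    [0, 0, 0],
    [0, 0, 0],
    [0, 0, 0],
    [0, 0, 0],
    [0, 0, 0],
    [0, 0, 0],
    [0, 0, 0],
    [0, 0, 0]
  ],
  "turn": [0, 0, 0, 0, 0, 0, 0, 0, 0, 0, 0, 0],
  "fingers": [80, 120, 150, 170, 185, 200, 210, 220, 230, 240, 255, 255],
  "newtons": 15
}}

```text
clock: 4.72
ee_pos: [0.5066, -0.29, 0.1442]
ee_rot: [168.4, 89.7, 171.5]
contact_force: [-0.5, 0.1, 0.1]
width: 0.0143
```

Emit:
{"fn": "play_rows", "kwargs": {
  "dp": [
    [0, 0, 0],
    [-0.002, 0.0004, 0],
    [-0.004, 0.0009, 0],
    [-0.007, 0.0015, 0],
    [-0.01, 0.002, 0],
    [-0.014, 0.003, 0],
    [-0.018, 0.0038, 0],
    [-0.022, 0.0047, 0],
    [-0.026, 0.0055, 0],
    [-0.028, 0.006, 0],
    [-0.03, 0.0064, 0],
    [-0.03, 0.0064, 0]
  ],
  "turn": [0, 0, 0, 0, 0, 0, 0, 0, 0, 0, 0, 0],
  "fingers": [255, 255, 255, 255, 255, 255, 255, 255, 255, 255, 255, 255],
  "newtons": 20
}}

```text
clock: 5.72
ee_pos: [0.5067, -0.2836, 0.175]
ee_rot: [172.6, 89.7, 175.7]
contact_force: [0.5, -0.8, -5.6]
width: 0.0139
```

```bash
python3 - <<'E'
from h import *
st=r.observe();print(st["ee_pos"],st["width"],st["contact_force"],st["wrist_torque"])
im=r.snapshot("side"); w=r.snapshot("wrist")
a=cv2.resize(im[160:320,300:460],(480,480)); cv2.imwrite("pics/m1.png",np.hstack([a,w[100:340,180:340].repeat(2,0).repeat(2,1)])[:,:,::-1])
E
```

```text
[ 0.50666516 -0.28358718  0.17501462] 0.013873300279988773 [ 0.45255774 -0.81143525 -5.64928718] [-0.32449338  0.03768421  0.03722139]
```

View pics/m1.png

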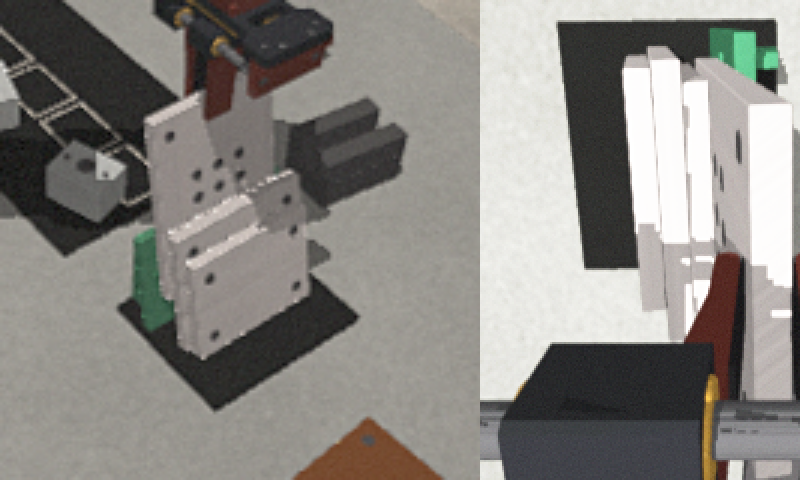

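Emit:
{"fn": "play_rows", "kwargs": {
  "dp": [
    [-0.004, 0.0008, 0],
    [-0.01, 0.002, 0],
    [-0.016, 0.0034, 0],
    [-0.022, 0.0047, 0],
    [-0.028, 0.006, 0],
    [-0.034, 0.0072, 0],
    [-0.04, 0.0085, 0],
    [-0.046, 0.0098, 0],
    [-0.05, 0.0107, 0],
    [-0.053, 0.0113, 0],
    [-0.055, 0.0117, 0],
    [-0.055, 0.0117, 0]
  ],
  "turn": [0, 0, 0, 0, 0, 0, 0, 0, 0, 0, 0, 0],
  "fingers": [255, 255, 255, 255, 255, 255, 255, 255, 255, 255, 255, 255]
}}

```text
clock: 6.82
ee_pos: [0.5065, -0.2719, 0.2306]
ee_rot: [176.9, 89.8, -180.0]
contact_force: [-0.8, -1.1, -5.5]
width: 0.0136
```

Emit:
{"fn": "play_rows", "kwargs": {
  "dp": [
    [-0.004, 0.0008, 0],
    [-0.01, 0.002, 0],
    [-0.016, 0.0034, 0],
    [-0.022, 0.0047, 0],
    [-0.028, 0.006, 0],
    [-0.034, 0.0072, 0],
    [-0.04, 0.0085, 0],
    [-0.046, 0.0098, 0],
    [-0.054, 0.0115, 0],
    [-0.062, 0.013, 0],
    [-0.07, 0.015, 0],
    [-0.075, 0.017, 0]
  ],
  "turn": [0, 0, 0, 0, 0, 0, 0, 0, 0, 0, 0, 0],
  "fingers": [255, 255, 255, 255, 255, 255, 255, 255, 255, 255, 255, 255]
}}

```text
clock: 7.82
ee_pos: [0.5059, -0.2548, 0.3072]
ee_rot: [-166.2, 89.9, -163.1]
contact_force: [0.7, -0.0, -7.0]
width: 0.0119
```

```bash
python3 - <<'E'
from h import *
st=r.observe();print(st["ee_pos"],st["width"],st["contact_force"],st["wrist_torque"])
im=r.snapshot("side"); w=r.snapshot("wrist")
a=cv2.resize(im[120:280,300:460],(480,480)); cv2.imwrite("pics/m2.png",np.hstack([a,w[100:340,200:360].repeat(2,0).repeat(2,1)])[:,:,::-1])
E
```

```text
[ 0.50592022 -0.25484545  0.30716251] 0.011862538281191071 [ 6.65910174e-01 -6.86432798e-03 -7.04265208e+00] [ 0.02772449 -0.02296924 -0.07932038]
```

View pics/m2.png

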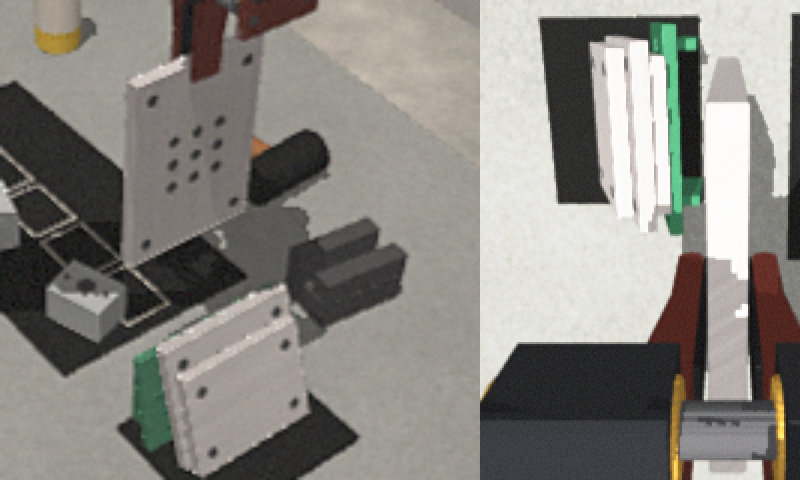

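Emit:
{"fn": "play_rows", "kwargs": {
  "dp": [
    [-0.01, 0, 0],
    [-0.02, 0.004, 0],
    [-0.03, 0.012, 0.0],
    [-0.04, 0.024, 0.001],
    [-0.05, 0.04, 0.002],
    [-0.053, 0.06, 0.003],
    [-0.053, 0.085, 0.005],
    [-0.053, 0.11, 0.007],
    [-0.053, 0.135, 0.008],
    [-0.053, 0.16, 0.01],
    [-0.053, 0.185, 0.011],
    [-0.053, 0.21, 0.013]
  ],
  "turn": [0, 0, 0, 0, 0, 0, 0.01, 0.02, 0.03, 0.04, 0.05, 0.06],
  "fingers": [255, 255, 255, 255, 255, 255, 255, 255, 255, 255, 255, 255],
  "newtons": 35
}}

```text
clock: 8.92
ee_pos: [0.507, -0.042, 0.3613]
ee_rot: [-96.6, 89.9, -96.9]
contact_force: [0.2, 0.2, -7.5]
width: 0.012
```

Emit:
{"fn": "play_rows", "kwargs": {
  "dp": [
    [0, 0.025, 0],
    [0, 0.05, 0],
    [0, 0.075, 0],
    [0, 0.1, 0],
    [0, 0.125, 0],
    [0, 0.15, 0],
    [0, 0.172, 0],
    [0, 0.19, 0],
    [0, 0.205, 0],
    [0, 0.215, 0],
    [0, 0.22, 0],
    [0, 0.22, 0]
  ],
  "turn": [0.01, 0.01, 0.01, 0.01, 0.01, 0.01, 0.01, 0.01, 0.01, 0.01, 0.01, 0.01],
  "fingers": [255, 255, 255, 255, 255, 255, 255, 255, 255, 255, 255, 255]
}}

```text
clock: 9.92
ee_pos: [0.5076, 0.1792, 0.3613]
ee_rot: [-81.6, 90.0, -82.3]
contact_force: [0.1, -0.2, -7.4]
width: 0.0119
```

```bash
python3 - <<'E'
from h import *
st=r.observe();print(st["ee_pos"],st["width"],st["contact_force"],tool(st).round(3).tolist(),st["joint_pos"].round())
w=r.snapshot("wrist"); np.save("w3st.npy",np.r_[st["ee_pos"],st["ee_rot"]]); cv2.imwrite("pics/w3.png",w[:,:,::-1])
cv2.imwrite("pics/w3c.png",cv2.resize(w[80:280,260:500],None,fx=3,fy=3,interpolation=cv2.INTER_NEAREST)[:,:,::-1])
E
```

```text
[0.50761169 0.17918269 0.36134521] 0.011935142555587648 [ 0.11361653 -0.21742018 -7.40182895] [[0.0, 0.013, 1.0], [-0.001, 1.0, -0.013], [-1.0, -0.001, 0.0]] [ 16.   1.  58.  -0. 121. -73.]
```

View pics/w3c.png

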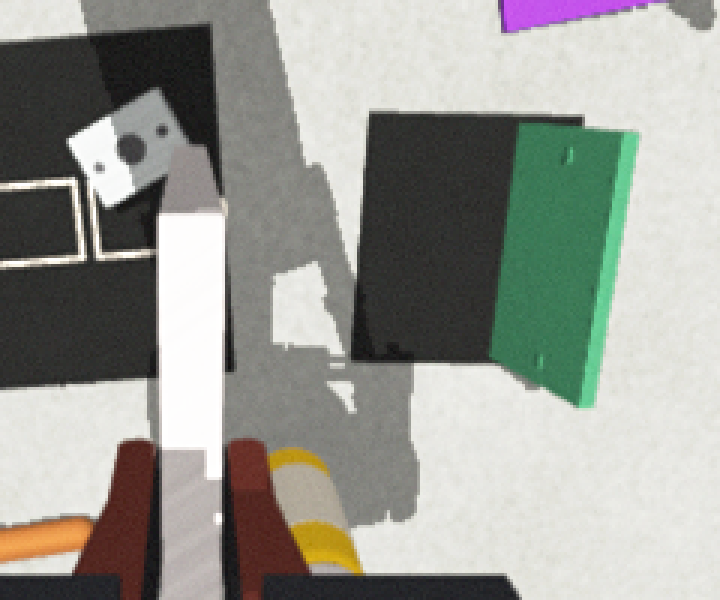

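```bash
python3 - <<'E'
from h import *
a=np.load("w3st.npy"); st=dict(ee_pos=a[:3],ee_rot=a[3:]); c=cam("wrist",st)
f=lambda u,v:(u/3+260-.3,v/3+80-.3)
for n,p,z in [("LT",(370,112),.008),("LB",(352,361),.008),("RT",(584,116),.008),("wT",(519,124),.008),("wB",(491,358),.008),("wall top T",(638,132),.1),("wall top B",(595,408),.1),("plate top",(157,212),.398),("plate top",(224,212),.398),("bot",(177,144),.223),("bot",(206,144),.223)]:
    print(n,np.round(onz(c,f(*p),z),4))
E
```

```text
LT [0.4456 0.2883 0.008 ]
LB [0.6037 0.2842 0.008 ]
RT [0.4495 0.4175 0.008 ]
wT [0.4537 0.3788 0.008 ]
wB [0.6027 0.3754 0.008 ]
wall top T [0.4536 0.4052 0.1   ]
wall top B [0.6022 0.4024 0.1   ]
plate top [0.4473 0.1749 0.398 ]
plate top [0.4474 0.1864 0.398 ]
bot [0.4481 0.1754 0.223 ]
bot [0.4483 0.186  0.223 ]
```

Emit:
{"fn": "play_rows", "kwargs": {
  "dp": [
    [0, 0.01, 0],
    [0, 0.025, 0.005],
    [0, 0.045, 0.01],
    [0, 0.07, 0.015],
    [0, 0.095, 0.018],
    [0, 0.12, 0.018],
    [0, 0.14, 0.018],
    [0, 0.158, 0.018],
    [0, 0.172, 0.018],
    [0, 0.182, 0.018],
    [0, 0.187, 0.018],
    [0, 0.187, 0.018]
  ],
  "turn": [0, 0.013, 0.013, 0.013, 0.013, 0.013, 0.013, 0.013, 0.013, 0.013, 0.013, 0.013],
  "fingers": [255, 255, 255, 255, 255, 255, 255, 255, 255, 255, 255, 255]
}}

```text
clock: 10.97
ee_pos: [0.5285, 0.3656, 0.3605]
ee_rot: [-111.2, 89.9, -112.7]
contact_force: [0.1, -1.0, -7.6]
width: 0.0117
```

Emit:
{"fn": "play_rows", "kwargs": {
  "dp": [
    [0.01, 0, 0],
    [0.025, 0, 0],
    [0.045, 0, 0],
    [0.07, 0, 0],
    [0.095, 0, 0],
    [0.12, 0, 0],
    [0.145, 0, 0],
    [0.165, 0, 0],
    [0.18, 0, 0],
    [0.19, 0, 0],
    [0.195, 0, 0],
    [0.195, 0, 0]
  ],
  "turn": [0, 0, 0, 0, 0, 0, 0, 0, 0, 0, 0, 0],
  "fingers": [255, 255, 255, 255, 255, 255, 255, 255, 255, 255, 255, 255]
}}

```text
clock: 11.97
ee_pos: [0.5282, 0.3645, 0.1646]
ee_rot: [-126.8, 89.8, -128.4]
contact_force: [-0.7, 0.0, -7.1]
width: 0.0119
```

```bash
python3 - <<'E'
from h import *
st=r.observe();print(st["ee_pos"],st["width"],st["contact_force"],tool(st).round(3).tolist())
c=cam("wrist",st)
print("target vs tcp", np.array([.528,.367])-st["ee_pos"][:2])
w=r.snapshot("wrist");s=r.snapshot("side")
cv2.imwrite("pics/w4.png",np.hstack([cv2.resize(w[80:280,240:400],(480,600),interpolation=cv2.INTER_NEAREST),cv2.resize(s[60:200,180:250],(300,600))])[:,:,::-1])
E
```

```text
[0.52817396 0.36447041 0.16457024] 0.011939820525889018 [-7.02747316e-01  3.06351686e-03 -7.14326363e+00] [[-0.002, 0.027, 1.0], [-0.003, 1.0, -0.027], [-1.0, -0.003, -0.002]]
target vs tcp [-0.00017396  0.00252959]
```

View pics/w4.png

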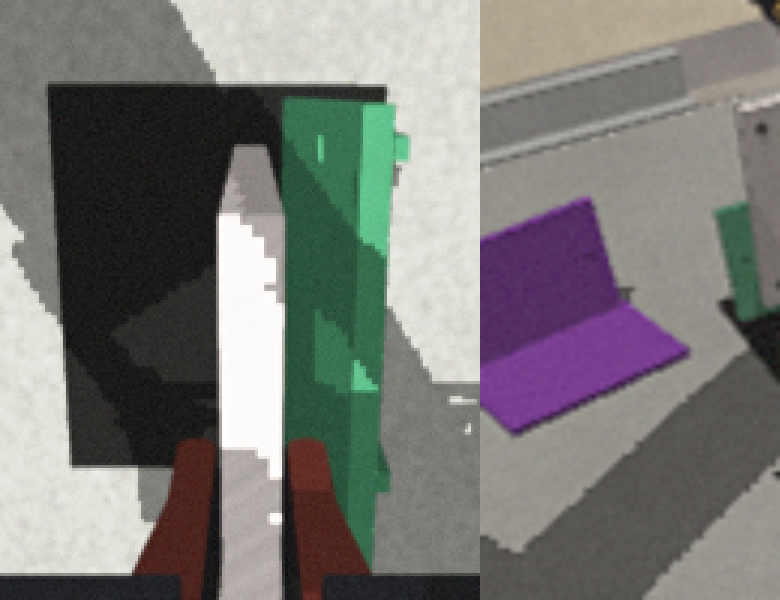

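Emit:
{"fn": "play_rows", "kwargs": {
  "dp": [
    [0.002, 0.0015, 0],
    [0.004, 0.003, 0],
    [0.006, 0.004, 0],
    [0.008, 0.004, 0],
    [0.01, 0.004, 0],
    [0.012, 0.004, 0],
    [0.0135, 0.004, 0],
    [0.015, 0.004, 0],
    [0.0155, 0.004, 0],
    [0.016, 0.004, 0]
  ],
  "turn": [0, 0, 0, 0, 0, 0, 0, 0, 0, 0],
  "fingers": [255, 255, 255, 255, 255, 255, 255, 255, 255, 255]
}}

```text
clock: 12.9
ee_pos: [0.5289, 0.3691, 0.1508]
ee_rot: [-40.2, 89.9, -41.7]
contact_force: [0.6, -0.2, -7.7]
width: 0.0117
```

Emit:
{"fn": "play_rows", "kwargs": {
  "dp": [
    [0.0005, 0, 0],
    [0.001, 0, 0],
    [0.0015, 0, 0],
    [0.002, 0, 0],
    [0.002, 0, 0]
  ],
  "turn": [0, 0, 0, 0, 0],
  "fingers": [255, 255, 255, 255, 255]
}}

```text
clock: 13.32
ee_pos: [0.529, 0.3692, 0.1489]
ee_rot: [-26.0, 89.9, -27.6]
contact_force: [-0.2, 0.3, -6.6]
width: 0.0119
```

Emit:
{"fn": "play_rows", "kwargs": {
  "dp": [
    [0.001, -0.0005, 0],
    [0.002, -0.0005, 0],
    [0.003, -0.0005, 0],
    [0.003, -0.0005, 0]
  ],
  "turn": [0, 0, 0, 0],
  "fingers": [255, 255, 255, 255]
}}

```text
clock: 13.65
ee_pos: [0.5298, 0.369, 0.1486]
ee_rot: [20.4, 89.7, 18.8]
contact_force: [0.8, -0.5, 4.5]
width: 0.0119
```

Emit:
{"fn": "play_rows", "kwargs": {
  "dp": [
    [-0.001, 0, 0],
    [-0.001, 0, 0],
    [-0.001, 0, 0],
    [-0.001, 0, 0],
    [-0.001, 0, 0],
    [-0.001, 0, 0]
  ],
  "turn": [0, 0, 0, 0, 0, 0],
  "fingers": [215, 205, 195, 185, 175, 175]
}}

```text
clock: 14.15
ee_pos: [0.5296, 0.369, 0.1492]
ee_rot: [18.7, 89.7, 17.1]
contact_force: [0.4, 0.5, -0.5]
width: 0.0276
```

Emit:
{"fn": "play_rows", "kwargs": {
  "dp": [
    [0, 0.002, 0],
    [0, 0.005, 0],
    [0, 0.008, 0],
    [0, 0.011, 0],
    [0, 0.014, 0],
    [0, 0.017, 0],
    [0, 0.02, 0],
    [0, 0.023, 0],
    [0, 0.026, 0],
    [0, 0.029, 0],
    [0, 0.032, 0],
    [0, 0.034, 0]
  ],
  "turn": [0, 0, 0, 0, 0, 0, 0, 0, 0, 0, 0, 0],
  "fingers": [175, 175, 175, 175, 175, 175, 175, 175, 175, 175, 175, 175]
}}

```text
clock: 15.15
ee_pos: [0.5305, 0.4034, 0.1491]
ee_rot: [18.2, 89.8, 16.6]
contact_force: [0.1, 0.9, 0.3]
width: 0.0277
```

```bash
python3 - <<'E'
from h import *
st=r.observe();print(st["ee_pos"],st["width"],st["contact_force"],tool(st).round(3).tolist())
w=r.snapshot("wrist");s=r.snapshot("side")
cv2.imwrite("pics/w5.png",np.hstack([cv2.resize(w[80:280,200:360],(480,600),interpolation=cv2.INTER_NEAREST),cv2.resize(s[60:180,220:280],(300,600))])[:,:,::-1])
E
```

```text
[0.53051208 0.40335087 0.14914843] 0.02771436784312008 [0.09923875 0.85600541 0.31962359] [[0.004, 0.027, 1.0], [0.001, 1.0, -0.027], [-1.0, 0.001, 0.004]]
```

View pics/w5.png

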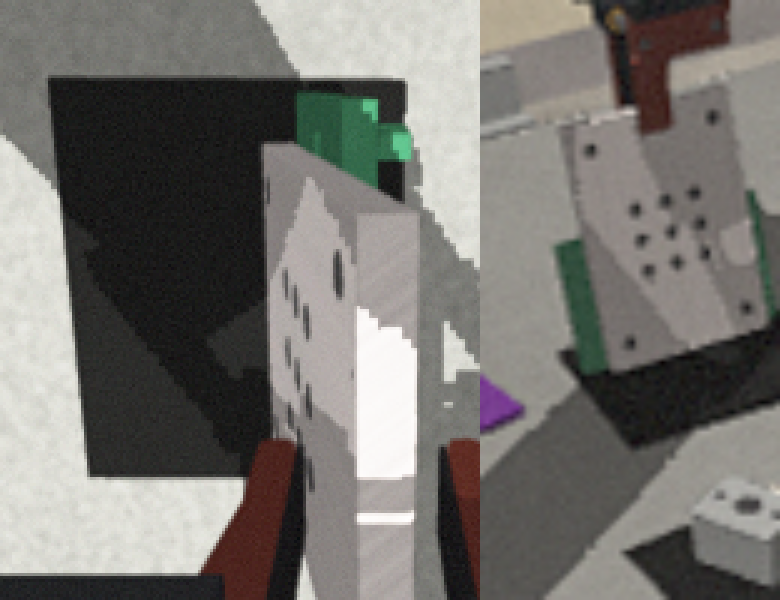

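```bash
python3 - <<'E'
from h import *
st=r.observe();c=cam("wrist",st)
f=lambda u,v:(u/3+200-.3,v/3+80-.3)
C=np.array([.527,.3517,0]);a=np.radians(-1.5);R=np.array([[np.cos(a),np.sin(a)],[-np.sin(a),np.cos(a)]])
for n,p,z in [("foot front-left",(262,145),.0105),("foot front right?",(276,430),.0105),("wall foot",(297,95),.008),("base LT",(49,79),.008),("base LB",(90,477),.008),("top FL",(357,213),.1816),("top BL",(418,211),.179)]:
    X=onz(c,f(*p),z); print(n,np.round(X,4),"stand:",np.round(R@(X-C)[:2],4))
E
```

```text
foot front-left [0.471  0.3658 0.0105] stand: [-0.0564  0.0127]
foot front right? [0.5838 0.3643 0.0105] stand: [0.0564 0.0141]
wall foot [0.4538 0.3793 0.008 ] stand: [-0.0739  0.0257]
base LT [0.446  0.2902 0.008 ] stand: [-0.0794 -0.0636]
base LB [0.6039 0.2855 0.008 ] stand: [ 0.0786 -0.0642]
top FL [0.4708 0.4032 0.1816] stand: [-0.0575  0.05  ]
top BL [0.4712 0.414  0.179 ] stand: [-0.0575  0.0608]
```

Emit:
{"fn": "play_rows", "kwargs": {
  "dp": [
    [-0.004, 0, 0],
    [-0.01, 0.0005, 0],
    [-0.02, 0.001, 0],
    [-0.035, 0.001, 0],
    [-0.05, 0.001, 0],
    [-0.07, 0.001, 0],
    [-0.09, 0.001, 0],
    [-0.115, 0.001, 0],
    [-0.14, 0.001, 0],
    [-0.165, 0.001, 0],
    [-0.185, 0.001, 0],
    [-0.2, 0.001, 0]
  ],
  "turn": [0, 0, 0, 0, 0, 0, 0, 0, 0, 0, 0, 0],
  "fingers": [175, 175, 175, 175, 175, 175, 175, 175, 150, 100, 50, 0]
}}

```text
clock: 16.25
ee_pos: [0.5295, 0.4038, 0.3534]
ee_rot: [27.2, 89.5, 25.7]
contact_force: [0.9, 0.8, 0.1]
width: 0.0509
```

Emit:
{"fn": "play_rows", "kwargs": {
  "dp": [
    [0, -0.035, -0.004],
    [0, -0.07, -0.008],
    [0, -0.105, -0.012],
    [0, -0.14, -0.016],
    [0, -0.175, -0.02],
    [0, -0.21, -0.024],
    [0, -0.25, -0.028],
    [0, -0.29, -0.032],
    [0, -0.33, -0.036],
    [0, -0.37, -0.04],
    [0, -0.405, -0.045],
    [0, -0.435, -0.048]
  ],
  "turn": [0.12, 0.24, 0.36, 0.48, 0.6, 0.72, 0.84, 0.96, 1.08, 1.2, 1.32, 1.44],
  "fingers": [0, 0, 0, 0, 0, 0, 0, 0, 0, 0, 0, 0]
}}

```text
clock: 17.25
ee_pos: [0.4688, -0.032, 0.3531]
ee_rot: [100.8, 89.4, 16.3]
contact_force: [0.4, 0.0, -0.3]
width: 0.0876
```

Emit:
{"fn": "play_rows", "kwargs": {
  "dp": [
    [0, 0, 0],
    [0, 0, 0],
    [0, 0, 0]
  ],
  "turn": [0.03, 0.03, 0.03],
  "fingers": [0, 0, 0]
}}

```text
clock: 17.5
ee_pos: [0.4686, -0.0322, 0.3544]
ee_rot: [99.8, 89.3, 13.7]
contact_force: [0.1, 0.0, -0.0]
width: 0.0874
```

```bash
python3 - <<'E'
from h import *
st=r.observe();print(st["ee_pos"],tool(st).round(3).tolist(),st["joint_pos"].round())
w=r.snapshot("wrist"); np.save("w6st.npy",np.r_[st["ee_pos"],st["ee_rot"]]); cv2.imwrite("pics/w6.png",w[:,:,::-1])
E
```

```text
[ 0.46864041 -0.03216252  0.35438353] [[0.012, 0.998, 0.067], [0.003, 0.067, -0.998], [-1.0, 0.013, -0.002]] [ -8. -10.  69.   0. 120. -12.]
```

View pics/w6.png

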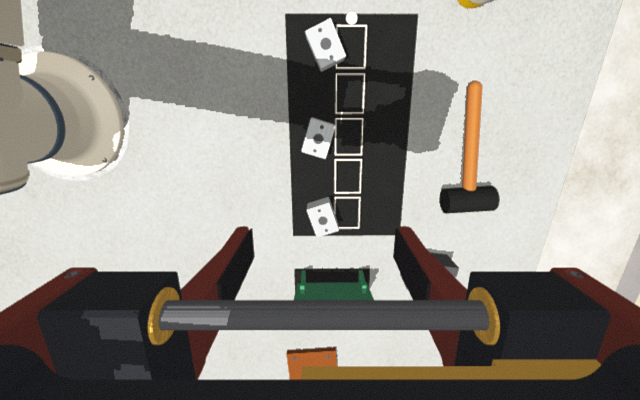

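```bash
cat > m.py <<'E'
from h import *
def meas(w,c,dbg=False):
    g=cv2.cvtColor(w,cv2.COLOR_RGB2GRAY)
    # holes in white outlines: dark comps of right size
    out=[];ho=[]
    n,l,s,ce=cv2.connectedComponentsWithStats((g<62).astype(np.uint8),connectivity=4)
    for i in range(1,n):
        A=s[i,4]
        if A<12 or A>6000: continue
        m=(l==i).astype(np.uint8); k=cv2.findContours(m,cv2.RETR_EXTERNAL,cv2.CHAIN_APPROX_NONE)[0][0][:,0].astype(float)
        P=np.array([onz(c,q,0)[:2] for q in k]); (cx,cy),(a,b),t=cv2.minAreaRect(P.astype(np.float32)*1000)
        if 40<min(a,b)<52 and 55<max(a,b)<70: out.append((cx,cy,a,b,t))
        P=np.array([onz(c,q,.04)[:2] for q in k]); (cx,cy),(a,b),t=cv2.minAreaRect(P.astype(np.float32)*1000)
        if 6<min(a,b) and max(a,b)<22 and .38e3<cx<.66e3 and -220<cy<220: ho.append((cx,cy,a,b,A))
    return out,ho
E
python3 - <<'E'
from m import *
w=cv2.imread("pics/w6.png")[:,:,::-1]; a=np.load("w6st.npy"); st=dict(ee_pos=a[:3],ee_rot=a[3:]); c=cam("wrist",st)
o,h=meas(np.ascontiguousarray(w),c)
for x in o: print("out",np.round(x,1))
for x in h: print("hole",np.round(x,1))
# block silhouettes: bright, inside mat quad, eroded of lines
g=cv2.cvtColor(np.ascontiguousarray(w),cv2.COLOR_RGB2GRAY)
q=np.zeros_like(g); cv2.fillPoly(q,[np.array([[289,16],[414,16],[400,232],[295,232]])],255)
m=cv2.morphologyEx(((g>75)&(q>0)).astype(np.uint8),cv2.MORPH_OPEN,np.ones((5,5)))
for k in cv2.findContours(m,cv2.RETR_EXTERNAL,cv2.CHAIN_APPROX_NONE)[0]:
    if cv2.contourArea(k)<200: continue
    P=np.array([onz(c,p,.04)[:2] for p in k[:,0].astype(float)])*1000
    print("blk",cv2.boundingRect(k),np.round(cv2.minAreaRect(P.astype(np.float32))[0],1),np.round(cv2.minAreaRect(P.astype(np.float32))[1:][0],1),round(cv2.minAreaRect(P.astype(np.float32))[2],1))
E
```

```text
out [506.7 149.4  42.6  58.7   4.8]
out [511.6  75.   43.7  58.8   4.1]
out [517.3   1.   43.   58.9   4.7]
out [522.5 -74.7  41.   56.    4.7]
out [ 527.  -148.5   42.6   55.6    3.7]
blk (307, 198, 32, 35) [ 477.2 -145.3] [52.4 71.1] 14.6
blk (302, 118, 35, 41) [462.4  -2.4] [64.7 49.3] 74.2
blk (305, 18, 41, 52) [464.5 143.1] [50.2 65.4] 28.8
```

```bash
cat > b.py <<'E'
from m import *
def blocks(w,c,quad=None):
    """block centre by its big hole at z=.04 -> (centre mm, silhouette centre, size, short-side angle)"""
    g=cv2.cvtColor(np.ascontiguousarray(w),cv2.COLOR_RGB2GRAY); q=np.zeros_like(g)
    if quad is None: quad=[proj(c,(x,y,0)) for x,y in [(.395,.192),(.612,.207),(.638,-.192),(.421,-.206)]]
    cv2.fillPoly(q,[np.int32(quad)],255); q=cv2.erode(q,np.ones((5,5)))
    m=cv2.morphologyEx(((g>75)&(q>0)).astype(np.uint8),cv2.MORPH_OPEN,np.ones((5,5))); res=[]
    for k in cv2.findContours(m,cv2.RETR_EXTERNAL,cv2.CHAIN_APPROX_NONE)[0]:
        if cv2.contourArea(k)<200: continue
        P=np.array([onz(c,p,.04)[:2] for p in k[:,0].astype(float)])*1000
        rc=cv2.minAreaRect(P.astype(np.float32)); t=rc[2] if rc[1][0]<rc[1][1] else rc[2]-90
        hm=np.zeros_like(g); cv2.drawContours(hm,[cv2.convexHull(k)],-1,255,-1); hm=cv2.erode(hm,np.ones((7,7)))
        bl=cv2.morphologyEx(g,cv2.MORPH_CLOSE,cv2.getStructuringElement(2,(15,15)))
        d=((g<bl*.72)&(hm>0)).astype(np.uint8); n,l,s,ce=cv2.connectedComponentsWithStats(d)
        hs=[(s[i,4],*np.round(onz(c,ce[i],.04)[:2]*1000,1)) for i in range(1,n) if s[i,4]>2]
        print("blk",np.round(rc[0],1),np.round(rc[1],1),"short side at",round(t,1),"holes",sorted(hs)[::-1][:4])
E
python3 - <<'E'
from b import *
w=cv2.imread("pics/w6.png")[:,:,::-1]; a=np.load("w6st.npy"); c=cam("wrist",dict(ee_pos=a[:3],ee_rot=a[3:]))
blocks(w,c)
print("top");blocks(r.snapshot("top"),cam("top"))
E
```

```text
blk [ 478.6 -146.3] [51.9 72.3] short side at 20.3 holes [(np.int32(56), np.float64(478.6), np.float64(-152.6)), (np.int32(6), np.float64(470.7), np.float64(-133.1)), (np.int32(5), np.float64(486.3), np.float64(-171.2))]
blk [462.4  -2.4] [64.7 49.3] short side at -15.8 holes [(np.int32(80), np.float64(460.9), np.float64(-2.5)), (np.int32(13), np.float64(465.5), np.float64(17.5)), (np.int32(6), np.float64(455.6), np.float64(-23.1))]
blk [464.5 143.1] [50.2 65.4] short side at 28.8 holes [(np.int32(99), np.float64(463.3), np.float64(144.8)), (np.int32(14), np.float64(473.5), np.float64(125.7)), (np.int32(12), np.float64(452.9), np.float64(163.3))]
top
blk [463.9 149.5] [54.6 51.4] short side at -88.9 holes [(np.int32(20), np.float64(463.9), np.float64(145.6))]
blk [526.5 -10.8] [228.  159.3] short side at -5.8 holes [(np.int32(85), np.float64(519.9), np.float64(-89.2)), (np.int32(73), np.float64(534.6), np.float64(67.4))]
```

Emit:
{"fn": "play_rows", "kwargs": {
  "dp": [
    [0.01, 0, -0.015],
    [0.03, 0.003, -0.04],
    [0.055, 0.003, -0.07],
    [0.08, 0.003, -0.1],
    [0.11, 0.003, -0.13],
    [0.14, 0.003, -0.15],
    [0.17, 0.003, -0.168],
    [0.2, 0.003, -0.177],
    [0.225, 0.003, -0.177],
    [0.243, 0.003, -0.177],
    [0.254, 0.003, -0.177],
    [0.254, 0.003, -0.177]
  ],
  "turn": [-0.05, -0.15, -0.25, -0.35, -0.43, -0.43, -0.43, -0.43, -0.43, -0.43, -0.43, -0.43],
  "fingers": [0, 0, 0, 0, 0, 0, 0, 0, 0, 0, 0, 0]
}}

```text
clock: 18.6
ee_pos: [0.4608, 0.1469, 0.0973]
ee_rot: [79.3, 89.6, 18.0]
contact_force: [-0.2, 0.5, 0.1]
width: 0.0878
```

```bash
cat > go.py <<'E'
import sys
from b import *
def go(x,y,ang,z):
    st=r.observe();T=tool(st);p=st["ee_pos"]
    cur=np.degrees(np.arctan2(T[1,1],T[0,1]))
    print("p",p.round(4),"yang",cur.round(2),"dp",(T.T@(np.array([x,y,z])-p)).round(4),"turn",round(-np.radians((ang-cur+90)%180-90),4),"F",st["contact_force"].round(1),"w",round(st["width"],4))
if __name__=="__main__":
    go(*map(float,sys.argv[1:5]))
    if len(sys.argv)>5:
        st=r.observe(); w=r.snapshot("wrist"); cv2.imwrite("pics/%s.png"%sys.argv[5],w[:,:,::-1]); blocks(w,cam("wrist",st))
E
python3 go.py .4633 .1448 28.7 .010 w7
```

```text
p [0.4608 0.1469 0.0973] yang 28.74 dp [0.0873 0.0006 0.0029] turn 0.0006 F [-0.2  0.5  0.1] w 0.0878
blk [564.8 -19.1] [70.9 18.4] short side at -61.7 holes []
blk [507.3  15.8] [206.  59.] short side at -62.8 holes [(np.int32(208), np.float64(511.5), np.float64(12.0)), (np.int32(167), np.float64(491.3), np.float64(-6.6)), (np.int32(23), np.float64(489.7), np.float64(-10.3)), (np.int32(22), np.float64(422.7), np.float64(-1.3))]
blk [452.4  43.8] [54.7 30.7] short side at -61.5 holes []
blk [493.  194.1] [13.8 15.4] short side at 31.8 holes []
blk [462.2 147.9] [46.1 70.5] short side at 27.3 holes [(np.int32(247), np.float64(462.7), np.float64(145.2)), (np.int32(48), np.float64(453.2), np.float64(163.7)), (np.int32(44), np.float64(473.3), np.float64(127.0)), (np.int32(3), np.float64(487.1), np.float64(125.7))]
```

Emit:
{"fn": "play_rows", "kwargs": {
  "dp": [
    [0.01, 0.0005, 0.0025],
    [0.025, 0.0005, 0.0025],
    [0.045, 0.0005, 0.0025],
    [0.062, 0.0005, 0.0025],
    [0.075, 0.0005, 0.0025],
    [0.083, 0.0005, 0.0025],
    [0.086, 0.0005, 0.0025],
    [0.086, 0.0005, 0.0025],
    [0.086, 0.0005, 0.0025]
  ],
  "turn": [0, 0, 0, 0, 0, 0, 0, 0, 0],
  "fingers": [0, 0, 0, 0, 0, 0, 0, 0, 0]
}}

```text
clock: 19.4
ee_pos: [0.4648, 0.1452, 0.0144]
ee_rot: [77.5, 89.4, 16.2]
contact_force: [0.2, 0.4, 0.1]
width: 0.0878
```

Emit:
{"fn": "play_rows", "kwargs": {
  "dp": [
    [0, 0, 0],
    [0, 0, 0],
    [0, 0, 0],
    [0, 0, 0],
    [0, 0, 0],
    [0, 0, 0],
    [0, 0, 0],
    [0, 0, 0],
    [0, 0, 0]
  ],
  "turn": [0, 0, 0, 0, 0, 0, 0, 0, 0],
  "fingers": [50, 80, 100, 115, 130, 150, 180, 255, 255],
  "newtons": 30
}}

```text
clock: 20.15
ee_pos: [0.4647, 0.1451, 0.0144]
ee_rot: [77.1, 89.4, 15.8]
contact_force: [-1.8, -0.0, 1.1]
width: 0.0442
```

```bash
python3 go.py .5067 .1494 3.9 .04
```

```text
p [0.4647 0.1451 0.0144] yang 28.69 dp [-0.0251  0.0392  0.0165] turn 0.4327 F [-1.8 -0.   1.1] w 0.0442
```

Emit:
{"fn": "play_rows", "kwargs": {
  "dp": [
    [-0.005, 0, 0],
    [-0.015, 0, 0],
    [-0.025, 0, 0],
    [-0.025, 0.01, 0.004],
    [-0.025, 0.02, 0.009],
    [-0.025, 0.03, 0.013],
    [-0.025, 0.036, 0.016],
    [-0.025, 0.039, 0.017],
    [-0.025, 0.039, 0.017],
    [-0.025, 0.039, 0.017]
  ],
  "turn": [0, 0, 0, 0.1, 0.2, 0.3, 0.4, 0.432, 0.432, 0.432],
  "fingers": [255, 255, 255, 255, 255, 255, 255, 255, 255, 255]
}}

```text
clock: 20.98
ee_pos: [0.507, 0.1489, 0.0405]
ee_rot: [102.0, 89.4, 16.0]
contact_force: [-0.0, 0.1, -2.8]
width: 0.0442
```

```bash
python3 go.py .5067 .1487 3.9 .0144
```

```text
p [0.507  0.1489 0.0405] yang 4.02 dp [ 0.0261 -0.0006  0.0003] turn 0.0021 F [-0.   0.1 -2.8] w 0.0442
```

Emit:
{"fn": "play_rows", "kwargs": {
  "dp": [
    [0.008, -0.0006, 0],
    [0.016, -0.0006, 0],
    [0.021, -0.0006, 0],
    [0.024, -0.0006, 0],
    [0.0255, -0.0006, 0],
    [0.026, -0.0006, 0],
    [0.026, -0.0006, 0]
  ],
  "turn": [0, 0, 0, 0, 0, 0, 0],
  "fingers": [255, 255, 255, 255, 255, 255, 255]
}}

```text
clock: 21.57
ee_pos: [0.5068, 0.149, 0.0145]
ee_rot: [101.3, 89.3, 15.3]
contact_force: [-0.5, -0.5, -3.6]
width: 0.0443
```

Emit:
{"fn": "play_rows", "kwargs": {
  "dp": [
    [0, 0, 0],
    [0, 0, 0],
    [0, 0, 0],
    [0, 0, 0],
    [0, 0, 0],
    [-0.02, 0, 0],
    [-0.05, 0, 0],
    [-0.085, 0, 0.02],
    [-0.12, 0, 0.05],
    [-0.15, 0, 0.08],
    [-0.17, 0, 0.1],
    [-0.18, -0.0, 0.12]
  ],
  "turn": [0, 0, 0, 0, 0, 0, 0, 0, 0, 0, 0, 0],
  "fingers": [120, 90, 50, 0, 0, 0, 0, 0, 0, 0, 0, 0]
}}

```text
clock: 22.57
ee_pos: [0.5145, 0.0271, 0.1992]
ee_rot: [94.3, 89.0, 8.3]
contact_force: [1.4, 0.0, 0.7]
width: 0.088
```

```bash
python3 go.py .461 -.0025 -13.7 .10 w8; python3 - <<'E'
from m import *
a=cv2.imread("pics/w8.png")[:,:,::-1]; o,h=meas(np.ascontiguousarray(a),cam("wrist",r.observe()))
for x in o: print(np.round(x,1))
E
```

```text
p [0.5145 0.0271 0.1992] yang 3.99 dp [ 0.0981 -0.0572  0.026 ] turn 0.3088 F [1.4 0.  0.7] w 0.088
blk [ 477.8 -124.8] [59.7 58.9] short side at -86.8 holes [(np.int32(54), np.float64(495.8), np.float64(-124.9)), (np.int32(29), np.float64(478.3), np.float64(-147.5)), (np.int32(10), np.float64(471.0), np.float64(-133.4))]
blk [461.8   1.6] [69.5 46.5] short side at -12.9 holes [(np.int32(133), np.float64(460.7), np.float64(-2.6)), (np.int32(15), np.float64(465.5), np.float64(17.8)), (np.int32(14), np.float64(455.9), np.float64(-22.9))]
blk [505.9 151.7] [47.1 73.8] short side at 4.1 holes [(np.int32(95), np.float64(505.9), np.float64(145.6)), (np.int32(24), np.float64(507.5), np.float64(128.9)), (np.int32(24), np.float64(504.4), np.float64(170.2)), (np.int32(21), np.float64(514.1), np.float64(180.9))]
[512.6  71.9  44.4  59.4   3.7]
[517.8  -2.2  43.6  59.7   2.9]
[522.8 -78.3  43.3  56.5   3.4]
[ 527.  -153.7   44.    57.3    3.2]
```

```bash
python3 go.py .461 -.0025 -13.7 .10 w9; python3 - <<'E'
from m import *
a=cv2.imread("pics/w9.png")[:,:,::-1]; o,h=meas(np.ascontiguousarray(a),cam("wrist",r.observe()))
for x in o: print(np.round(x,1))
E
```

```text
p [0.5149 0.0243 0.1998] yang 3.85 dp [ 0.0987 -0.0575  0.023 ] turn 0.3063 F [ 0.4 -1.7  1. ] w 0.0878
blk [ 478. -127.] [59.6 62.2] short side at 3.0 holes [(np.int32(57), np.float64(478.6), np.float64(-149.5)), (np.int32(56), np.float64(495.4), np.float64(-123.9)), (np.int32(11), np.float64(470.2), np.float64(-133.1)), (np.int32(6), np.float64(503.7), np.float64(-149.8))]
blk [463.    1.5] [70.1 48.8] short side at -13.1 holes [(np.int32(137), np.float64(460.7), np.float64(-2.7)), (np.int32(19), np.float64(465.5), np.float64(18.4)), (np.int32(13), np.float64(456.1), np.float64(-23.4)), (np.int32(6), np.float64(486.7), np.float64(23.9))]
blk [505.7 151.8] [47.2 74.8] short side at 5.0 holes [(np.int32(73), np.float64(506.0), np.float64(144.4)), (np.int32(26), np.float64(507.4), np.float64(128.6)), (np.int32(26), np.float64(504.5), np.float64(170.3)), (np.int32(21), np.float64(493.9), np.float64(179.3))]
[511.3  77.   43.8  58.7   4.1]
[515.7   3.5  43.9  58.6   3.7]
[521.4 -70.9  42.7  57.4   3.3]
```

Emit:
{"fn": "play_rows", "kwargs": {
  "dp": [
    [0.005, -0.012, 0.005],
    [0.015, -0.03, 0.012],
    [0.035, -0.048, 0.018],
    [0.055, -0.057, 0.023],
    [0.075, -0.057, 0.023],
    [0.09, -0.057, 0.023],
    [0.098, -0.057, 0.023],
    [0.098, -0.057, 0.023],
    [0.098, -0.057, 0.023]
  ],
  "turn": [0.05, 0.13, 0.22, 0.298, 0.298, 0.298, 0.298, 0.298, 0.298],
  "fingers": [0, 0, 0, 0, 0, 0, 0, 0, 0]
}}

```text
clock: 23.42
ee_pos: [0.4606, 0.0002, 0.0983]
ee_rot: [111.4, 89.1, 8.2]
contact_force: [0.2, 0.6, 1.1]
width: 0.0878
```

```bash
python3 go.py .461 -.0025 -13.2 .012 w10
```

```text
p [4.606e-01 2.000e-04 9.830e-02] yang -13.22 dp [ 0.0863 -0.0003  0.0031] turn -0.0003 F [0.2 0.6 1.1] w 0.0878
blk [ 498.5 -147.1] [ 45.8 155.6] short side at 73.4 holes [(np.int32(47), np.float64(476.5), np.float64(-152.6))]
blk [ 594.3 -136.4] [18.4 34.4] short side at 43.1 holes []
blk [477.6 -99.6] [18.4 35.2] short side at 76.2 holes []
blk [462.3   0.7] [67.3 46.1] short side at -14.6 holes [(np.int32(164), np.float64(460.7), np.float64(0.5)), (np.int32(47), np.float64(465.5), np.float64(17.9)), (np.int32(33), np.float64(455.9), np.float64(-23.1))]
blk [504.6 134.8] [49.8 47.2] short side at -86.3 holes [(np.int32(513), np.float64(498.6), np.float64(122.2)), (np.int32(61), np.float64(507.3), np.float64(128.2))]
```

Emit:
{"fn": "play_rows", "kwargs": {
  "dp": [
    [0.01, 0, 0.003],
    [0.025, 0, 0.003],
    [0.045, 0, 0.003],
    [0.062, 0, 0.003],
    [0.075, 0, 0.003],
    [0.083, 0, 0.003],
    [0.086, 0, 0.003],
    [0.086, 0, 0.003],
    [0.086, 0, 0.003]
  ],
  "turn": [0, 0, 0, 0, 0, 0, 0, 0, 0],
  "fingers": [0, 0, 0, 0, 0, 0, 0, 0, 0]
}}

```text
clock: 24.22
ee_pos: [0.4625, -0.0027, 0.014]
ee_rot: [109.6, 88.9, 6.4]
contact_force: [0.0, 0.0, -0.2]
width: 0.088
```

Emit:
{"fn": "play_rows", "kwargs": {
  "dp": [
    [0, 0, 0],
    [0, 0, 0],
    [0, 0, 0],
    [0, 0, 0],
    [0, 0, 0],
    [0, 0, 0],
    [0, 0, 0],
    [0, 0, 0],
    [0, 0, 0]
  ],
  "turn": [0, 0, 0, 0, 0, 0, 0, 0, 0],
  "fingers": [50, 80, 100, 115, 130, 150, 180, 255, 255],
  "newtons": 30
}}

```text
clock: 24.97
ee_pos: [0.4624, -0.0026, 0.0141]
ee_rot: [110.0, 89.0, 6.8]
contact_force: [-1.7, -0.2, 1.4]
width: 0.0445
```

```bash
python3 go.py .5118 .0749 3.9 .04
```

```text
p [ 0.4624 -0.0026  0.0141] yang -13.22 dp [-0.0249  0.0308 -0.0869] turn -0.2988 F [-1.7 -0.2  1.4] w 0.0445
```

Emit:
{"fn": "play_rows", "kwargs": {
  "dp": [
    [-0.005, 0, 0],
    [-0.015, 0, 0],
    [-0.025, 0, 0],
    [-0.025, 0.005, -0.015],
    [-0.025, 0.012, -0.035],
    [-0.025, 0.02, -0.055],
    [-0.025, 0.026, -0.072],
    [-0.025, 0.03, -0.083],
    [-0.025, 0.031, -0.087],
    [-0.025, 0.031, -0.087],
    [-0.025, 0.031, -0.087]
  ],
  "turn": [0, 0, 0, -0.05, -0.12, -0.2, -0.28, -0.299, -0.299, -0.299, -0.299],
  "fingers": [255, 255, 255, 255, 255, 255, 255, 255, 255, 255, 255]
}}

```text
clock: 25.88
ee_pos: [0.5117, 0.0745, 0.0402]
ee_rot: [91.3, 89.0, 5.2]
contact_force: [1.1, 0.5, -3.6]
width: 0.0448
```

```bash
python3 go.py .5118 .0749 3.9 .014
```

```text
p [0.5117 0.0745 0.0402] yang 3.83 dp [ 0.0262 -0.0004 -0.0004] turn -0.0012 F [ 1.1  0.5 -3.6] w 0.0448
```

Lower, release, rise, and move toward the third block, ending still.

Emit:
{"fn": "play_rows", "kwargs": {
  "dp": [
    [0.008, -0.0004, 0],
    [0.016, -0.0004, 0],
    [0.021, -0.0004, 0],
    [0.024, -0.0004, 0],
    [0.026, -0.0004, 0],
    [0.0265, -0.0004, 0],
    [0.0265, -0.0004, 0]
  ],
  "turn": [0, 0, 0, 0, 0, 0, 0],
  "fingers": [255, 255, 255, 255, 255, 255, 255]
}}

```text
clock: 26.47
ee_pos: [0.5119, 0.0742, 0.0141]
ee_rot: [90.6, 89.0, 4.4]
contact_force: [-0.6, -0.3, 0.3]
width: 0.0443
```

Emit:
{"fn": "play_rows", "kwargs": {
  "dp": [
    [0, 0, 0],
    [0, 0, 0],
    [0, 0, 0],
    [0, 0, 0],
    [0, 0, 0],
    [-0.02, 0, 0],
    [-0.05, 0, 0],
    [-0.08, 0, 0],
    [-0.08, -0.005, 0.025],
    [-0.08, -0.012, 0.055],
    [-0.08, -0.02, 0.085],
    [-0.08, -0.027, 0.115]
  ],
  "turn": [0, 0, 0, 0, 0, 0, 0, 0, 0, 0, 0, 0],
  "fingers": [120, 90, 50, 0, 0, 0, 0, 0, 0, 0, 0, 0]
}}

```text
clock: 27.47
ee_pos: [0.491, -0.0433, 0.0939]
ee_rot: [90.0, 88.9, 3.9]
contact_force: [0.5, -0.4, -0.0]
width: 0.0875
```

```bash
python3 go.py .4786 -.1522 22 .10
```

```text
p [ 0.491  -0.0433  0.0939] yang 3.88 dp [-0.0065 -0.0196  0.1078] turn -0.3163 F [ 0.5 -0.4 -0. ] w 0.0875
```

Emit:
{"fn": "play_rows", "kwargs": {
  "dp": [
    [-0.006, -0.006, 0.03],
    [-0.006, -0.012, 0.06],
    [-0.006, -0.018, 0.085],
    [-0.006, -0.02, 0.1],
    [-0.006, -0.02, 0.108],
    [-0.006, -0.02, 0.108],
    [-0.006, -0.02, 0.108],
    [-0.006, -0.02, 0.108],
    [-0.006, -0.02, 0.108]
  ],
  "turn": [-0.08, -0.16, -0.24, -0.316, -0.316, -0.316, -0.316, -0.316, -0.316],
  "fingers": [0, 0, 0, 0, 0, 0, 0, 0, 0]
}}

```text
clock: 28.22
ee_pos: [0.4784, -0.1514, 0.0995]
ee_rot: [72.8, 88.9, 4.8]
contact_force: [0.7, 0.3, -0.3]
width: 0.0879
```

```bash
python3 go.py .4786 -.1522 22 .0135 w11
```

```text
p [ 0.4784 -0.1514  0.0995] yang 22.01 dp [ 0.086  -0.0017  0.0003] turn 0.0003 F [ 0.7  0.3 -0.3] w 0.0879
blk [ 477.9 -148.6] [47.3 66.8] short side at 21.9 holes [(np.int32(250), np.float64(478.0), np.float64(-152.3)), (np.int32(48), np.float64(470.4), np.float64(-133.0)), (np.int32(39), np.float64(486.3), np.float64(-171.8))]
blk [514.3  27.4] [31.4  9. ] short side at -67.6 holes [(np.int32(43), np.float64(508.9), np.float64(29.0)), (np.int32(9), np.float64(522.2), np.float64(29.8))]
```

Emit:
{"fn": "play_rows", "kwargs": {
  "dp": [
    [0.01, -0.0017, 0.0003],
    [0.025, -0.0017, 0.0003],
    [0.045, -0.0017, 0.0003],
    [0.062, -0.0017, 0.0003],
    [0.075, -0.0017, 0.0003],
    [0.083, -0.0017, 0.0003],
    [0.086, -0.0017, 0.0003],
    [0.086, -0.0017, 0.0003],
    [0.086, -0.0017, 0.0003]
  ],
  "turn": [0, 0, 0, 0, 0, 0, 0, 0, 0],
  "fingers": [0, 0, 0, 0, 0, 0, 0, 0, 0]
}}

```text
clock: 29.02
ee_pos: [0.479, -0.1523, 0.0142]
ee_rot: [71.2, 88.9, 3.2]
contact_force: [1.0, -0.5, -0.4]
width: 0.0875
```

Emit:
{"fn": "play_rows", "kwargs": {
  "dp": [
    [0, 0, 0],
    [0, 0, 0],
    [0, 0, 0],
    [0, 0, 0],
    [0, 0, 0],
    [0, 0, 0],
    [0, 0, 0],
    [0, 0, 0],
    [0, 0, 0]
  ],
  "turn": [0, 0, 0, 0, 0, 0, 0, 0, 0],
  "fingers": [50, 80, 100, 115, 130, 150, 180, 255, 255],
  "newtons": 30
}}

```text
clock: 29.77
ee_pos: [0.479, -0.1523, 0.0143]
ee_rot: [71.2, 88.9, 3.2]
contact_force: [0.4, 0.2, 0.3]
width: 0.0444
```

```bash
python3 go.py .517 .0004 3.9 .04
```

```text
p [ 0.479  -0.1523  0.0143] yang 22.03 dp [-0.0248  0.093  -0.1272] turn 0.3165 F [0.4 0.2 0.3] w 0.0444
```

Emit:
{"fn": "play_rows", "kwargs": {
  "dp": [
    [-0.005, 0, 0],
    [-0.015, 0, 0],
    [-0.025, 0.003, -0.004],
    [-0.025, 0.013, -0.018],
    [-0.025, 0.03, -0.041],
    [-0.025, 0.05, -0.068],
    [-0.025, 0.068, -0.093],
    [-0.025, 0.081, -0.111],
    [-0.025, 0.09, -0.123],
    [-0.025, 0.093, -0.127],
    [-0.025, 0.093, -0.127],
    [-0.025, 0.093, -0.127]
  ],
  "turn": [0, 0, 0, 0.06, 0.13, 0.2, 0.26, 0.316, 0.316, 0.316, 0.316, 0.316],
  "fingers": [255, 255, 255, 255, 255, 255, 255, 255, 255, 255, 255, 255]
}}

```text
clock: 30.77
ee_pos: [0.5172, 0.0001, 0.0407]
ee_rot: [88.9, 88.8, 2.8]
contact_force: [-0.4, 0.2, -3.2]
width: 0.0443
```

```bash
python3 go.py .517 .0004 3.9 .014
```

```text
p [5.172e-01 1.000e-04 4.070e-02] yang 3.97 dp [ 0.0267 -0.0007 -0.0003] turn 0.0012 F [-0.4  0.2 -3.2] w 0.0443
```

Emit:
{"fn": "play_rows", "kwargs": {
  "dp": [
    [0.008, -0.0007, 0],
    [0.016, -0.0007, 0],
    [0.021, -0.0007, 0],
    [0.024, -0.0007, 0],
    [0.026, -0.0007, 0],
    [0.0265, -0.0007, 0],
    [0.0265, -0.0007, 0]
  ],
  "turn": [0, 0, 0, 0, 0, 0, 0],
  "fingers": [255, 255, 255, 255, 255, 255, 255]
}}

```text
clock: 31.35
ee_pos: [0.5171, -0.0002, 0.0143]
ee_rot: [88.3, 88.8, 2.3]
contact_force: [-0.7, 0.0, -1.3]
width: 0.0445
```

Emit:
{"fn": "play_rows", "kwargs": {
  "dp": [
    [0, 0, 0],
    [0, 0, 0],
    [0, 0, 0],
    [0, 0, 0],
    [0, 0, 0],
    [-0.02, 0, 0],
    [-0.05, 0, 0],
    [-0.08, 0, 0],
    [-0.115, 0, 0],
    [-0.15, 0, 0],
    [-0.18, 0, 0],
    [-0.2, 0, 0]
  ],
  "turn": [0, 0, 0, 0, 0, 0, 0, 0, 0, 0, 0, 0],
  "fingers": [120, 90, 50, 0, 0, 0, 0, 0, 0, 0, 0, 0]
}}

```text
clock: 32.35
ee_pos: [0.5136, -0.0003, 0.2184]
ee_rot: [87.2, 88.5, 1.2]
contact_force: [0.0, -0.9, 1.2]
width: 0.0877
```

Emit:
{"fn": "play_rows", "kwargs": {
  "dp": [
    [0, 0, 0],
    [0, 0, 0],
    [0, 0, 0],
    [0, 0, 0]
  ],
  "turn": [0, 0, 0, 0],
  "fingers": [0, 0, 0, 0]
}}

```text
clock: 32.68
ee_pos: [0.513, -0.0003, 0.2159]
ee_rot: [88.1, 88.8, 2.0]
contact_force: [-0.6, 0.3, 0.1]
width: 0.0877
```

```bash
python3 - <<'E'
from b import *
st=r.observe(); w=r.snapshot("wrist"); s=r.snapshot("side"); print(st["ee_pos"])
c=cam("wrist",st); blocks(w,c)
for x in meas(np.ascontiguousarray(w),c)[0]: print(np.round(x,1))
cv2.imwrite("pics/w12.png",np.hstack([cv2.resize(w[0:240,220:420],(500,600),interpolation=cv2.INTER_NEAREST),cv2.resize(s[90:290,200:430],(300,261))[:,:].repeat(1,0) if 0 else cv2.copyMakeBorder(cv2.resize(s[80:300,220:430],(300,314)),0,286,0,0,cv2.BORDER_CONSTANT)])[:,:,::-1])
E
```

```text
[ 5.12964796e-01 -2.71108639e-04  2.15912204e-01]
blk [512.6  30.5] [ 49.4 123.6] short side at 4.1 holes [(np.int32(122), np.float64(516.2), np.float64(1.0)), (np.int32(120), np.float64(509.3), np.float64(59.5)), (np.int32(26), np.float64(510.5), np.float64(41.0)), (np.int32(22), np.float64(514.6), np.float64(20.5))]
blk [505.4 149.6] [47.8 73.1] short side at 4.1 holes [(np.int32(181), np.float64(506.0), np.float64(149.3)), (np.int32(119), np.float64(509.1), np.float64(117.8)), (np.int32(27), np.float64(504.5), np.float64(170.1)), (np.int32(25), np.float64(507.4), np.float64(128.1))]
[522.1 -73.5  42.7  57.6   3.4]
[ 527.6 -149.    41.9   56.7    3.2]
```

View pics/w12.png

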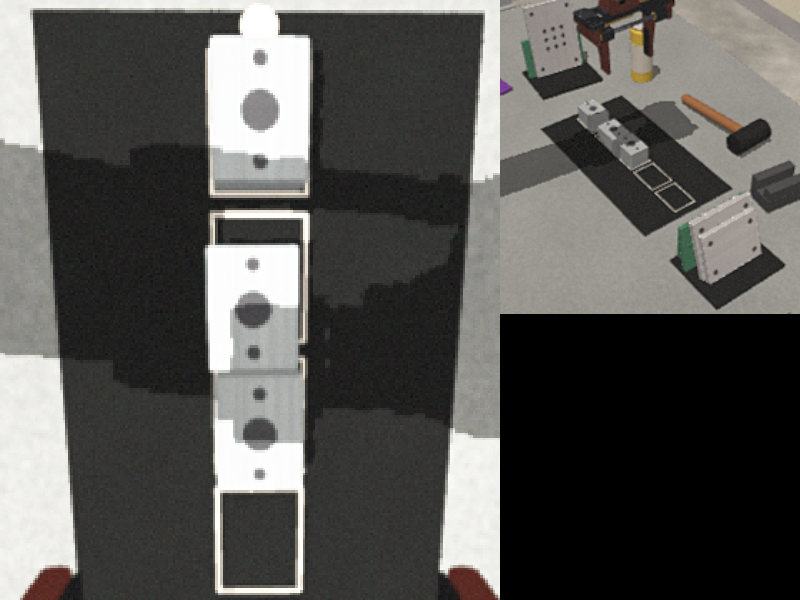

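```bash
python3 go.py .5097 .0615 3.9 .10
```

```text
p [ 5.130e-01 -3.000e-04  2.162e-01] yang 3.95 dp [ 0.1161 -0.0016 -0.0619] turn 0.0009 F [0.1 0.4 0. ] w 0.0874
```

Emit:
{"fn": "play_rows", "kwargs": {
  "dp": [
    [0.01, -0.001, -0.01],
    [0.03, -0.0016, -0.025],
    [0.055, -0.0016, -0.042],
    [0.08, -0.0016, -0.055],
    [0.1, -0.0016, -0.062],
    [0.112, -0.0016, -0.062],
    [0.116, -0.0016, -0.062],
    [0.116, -0.0016, -0.062],
    [0.116, -0.0016, -0.062]
  ],
  "turn": [0, 0, 0, 0, 0, 0, 0, 0, 0],
  "fingers": [0, 0, 0, 0, 0, 0, 0, 0, 0]
}}

```text
clock: 33.53
ee_pos: [0.5101, 0.061, 0.101]
ee_rot: [87.6, 88.7, 1.5]
contact_force: [-0.8, -0.2, 0.1]
width: 0.0878
```

```bash
python3 go.py .5097 .0615 3.9 .0135 w13
```

```text
p [0.5101 0.061  0.101 ] yang 3.92 dp [ 0.0874 -0.0023 -0.0006] turn 0.0003 F [-0.8 -0.2  0.1] w 0.0878
blk [ 557.4 -136.7] [114.8  18.6] short side at -87.5 holes []
blk [519.4 -70.3] [182.4  31.2] short side at -87.8 holes [(np.int32(3), np.float64(497.1), np.float64(-82.5))]
blk [512.5  30.9] [ 47.9 136.4] short side at 4.5 holes [(np.int32(114), np.float64(510.4), np.float64(31.3)), (np.int32(45), np.float64(506.8), np.float64(83.1)), (np.int32(33), np.float64(530.2), np.float64(75.0)), (np.int32(30), np.float64(514.7), np.float64(20.6))]
blk [505.4 155.3] [45.9 70.9] short side at 3.8 holes [(np.int32(57), np.float64(504.5), np.float64(170.0)), (np.int32(45), np.float64(512.1), np.float64(181.6)), (np.int32(41), np.float64(507.6), np.float64(128.5)), (np.int32(41), np.float64(494.6), np.float64(180.1))]
```

Emit:
{"fn": "play_rows", "kwargs": {
  "dp": [
    [0.01, -0.003, -0.001],
    [0.025, -0.003, -0.001],
    [0.045, -0.003, -0.001],
    [0.062, -0.003, -0.001],
    [0.075, -0.003, -0.001],
    [0.083, -0.003, -0.001],
    [0.087, -0.003, -0.001],
    [0.087, -0.003, -0.001],
    [0.087, -0.003, -0.001]
  ],
  "turn": [0, 0, 0, 0, 0, 0, 0, 0, 0],
  "fingers": [0, 0, 0, 0, 0, 0, 0, 0, 0]
}}

```text
clock: 34.33
ee_pos: [0.51, 0.0619, 0.0153]
ee_rot: [87.9, 88.6, 1.8]
contact_force: [-0.1, -0.3, 0.3]
width: 0.0877
```

Emit:
{"fn": "play_rows", "kwargs": {
  "dp": [
    [0, 0, 0],
    [0, 0, 0],
    [0, 0, 0],
    [0, 0, 0],
    [0, 0, 0],
    [0, 0, 0],
    [0, 0, 0],
    [0, 0, 0],
    [0, 0, 0]
  ],
  "turn": [0, 0, 0, 0, 0, 0, 0, 0, 0],
  "fingers": [50, 80, 100, 115, 130, 150, 180, 255, 255],
  "newtons": 30
}}

```text
clock: 35.08
ee_pos: [0.5098, 0.0619, 0.0154]
ee_rot: [87.9, 88.6, 1.8]
contact_force: [-0.7, 0.2, 0.8]
width: 0.044
```

```bash
python3 go.py .5118 .0749 3.9 .014
```

```text
p [0.5098 0.0619 0.0154] yang 3.9 dp [ 0.0014  0.0028 -0.0129] turn 0.0001 F [-0.7  0.2  0.8] w 0.044
```

Emit:
{"fn": "play_rows", "kwargs": {
  "dp": [
    [-0.004, 0, -0.001],
    [-0.009, 0, -0.003],
    [-0.012, 0.001, -0.006],
    [-0.012, 0.002, -0.01],
    [-0.012, 0.0025, -0.013],
    [-0.012, 0.0025, -0.013],
    [-0.008, 0.0025, -0.013],
    [-0.004, 0.0025, -0.013],
    [-0.001, 0.0025, -0.013],
    [0.0003, 0.0025, -0.013],
    [0.0003, 0.0025, -0.013]
  ],
  "turn": [0, 0, 0, 0, 0, 0, 0, 0, 0, 0, 0],
  "fingers": [255, 255, 255, 255, 255, 255, 255, 255, 255, 255, 255]
}}

```text
clock: 36.0
ee_pos: [0.511, 0.0749, 0.0152]
ee_rot: [87.9, 88.6, 1.8]
contact_force: [-2.8, 0.8, 1.1]
width: 0.0442
```

Emit:
{"fn": "play_rows", "kwargs": {
  "dp": [
    [0, 0, 0],
    [0, 0, 0],
    [0, 0, 0],
    [0, 0, 0],
    [0, 0, 0],
    [-0.02, 0, 0],
    [-0.05, 0, 0.01],
    [-0.08, 0, 0.03],
    [-0.115, 0, 0.05],
    [-0.15, 0, 0.07],
    [-0.18, 0, 0.078],
    [-0.2, 0, 0.08]
  ],
  "turn": [0, 0, 0, 0, 0, 0, 0, 0, 0, 0, 0, 0],
  "fingers": [120, 90, 50, 0, 0, 0, 0, 0, 0, 0, 0, 0]
}}

```text
clock: 37.0
ee_pos: [0.5124, -0.0067, 0.2193]
ee_rot: [85.9, 88.4, -0.4]
contact_force: [0.8, -0.0, 0.1]
width: 0.0878
```

Emit:
{"fn": "play_rows", "kwargs": {
  "dp": [
    [0, 0, 0],
    [0, 0, 0],
    [0, 0, 0],
    [0, 0, 0]
  ],
  "turn": [0, 0, 0, 0],
  "fingers": [0, 0, 0, 0]
}}

```text
clock: 37.33
ee_pos: [0.5117, -0.0063, 0.2168]
ee_rot: [86.7, 88.6, 0.5]
contact_force: [0.7, -0.7, -0.7]
width: 0.0878
```

```bash
python3 - <<'E'
from b import *
st=r.observe(); w=r.snapshot("wrist"); s=r.snapshot("side"); print(st["ee_pos"])
c=cam("wrist",st); blocks(w,c)
for x in meas(np.ascontiguousarray(w),c)[0]: print(np.round(x,1))
cv2.imwrite("pics/w14.png",np.hstack([cv2.resize(w[0:240,220:420],(500,600),interpolation=cv2.INTER_NEAREST),cv2.copyMakeBorder(cv2.resize(s[80:300,220:430],(300,314)),0,286,0,0,cv2.BORDER_CONSTANT)])[:,:,::-1])
E
```

```text
[ 0.51172995 -0.00634079  0.21675528]
blk [515.6   0.6] [48.3 65.2] short side at 3.7 holes [(np.int32(140), np.float64(516.2), np.float64(-0.1)), (np.int32(23), np.float64(514.7), np.float64(20.5)), (np.int32(14), np.float64(517.9), np.float64(-21.5)), (np.int32(6), np.float64(503.1), np.float64(-9.1))]
blk [510.3  75.6] [47.9 60.9] short side at 4.0 holes [(np.int32(156), np.float64(510.4), np.float64(74.9)), (np.int32(26), np.float64(511.8), np.float64(53.7)), (np.int32(19), np.float64(508.7), np.float64(95.7)), (np.int32(4), np.float64(498.0), np.float64(54.3))]
blk [504.9 148.9] [47.1 74. ] short side at 5.1 holes [(np.int32(174), np.float64(507.9), np.float64(117.9)), (np.int32(26), np.float64(504.5), np.float64(170.1)), (np.int32(25), np.float64(507.5), np.float64(127.7)), (np.int32(7), np.float64(513.7), np.float64(180.5))]
[522.5 -73.6  42.6  57.3   3.2]
[ 527.7 -148.7   41.5   56.3    3.1]
```

View pics/w14.png

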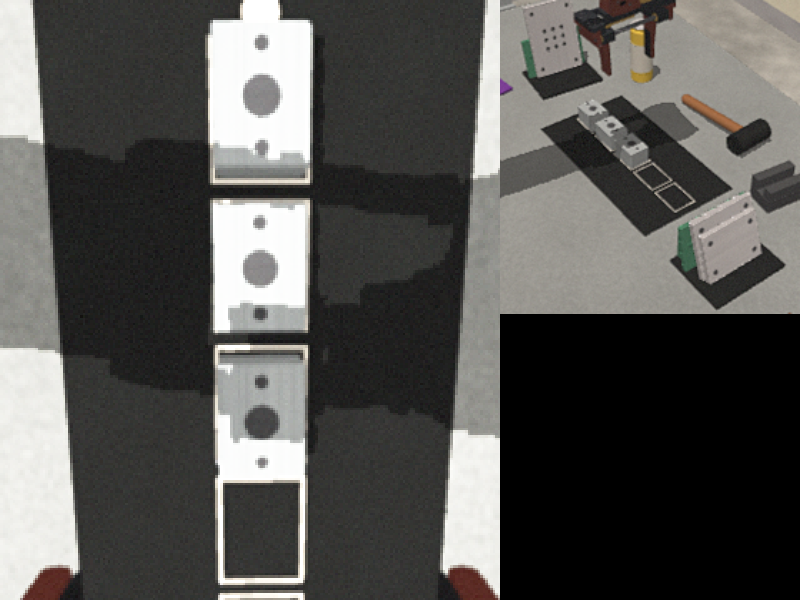

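```bash
python3 - <<'E'
from h import *
st=r.observe(); w=r.snapshot("wrist"); g=cv2.cvtColor(w,cv2.COLOR_RGB2GRAY).astype(np.float32); c=cam("wrist",st)
a=np.radians(3.9); ux=np.array([np.cos(a),np.sin(a)]); uy=np.array([-np.sin(a),np.cos(a)])
for i,m in enumerate([(.5067,.1494),(.5118,.0749),(.517,.0004)],1):
    for n,u,v,L in [("+x",ux,uy,.0255),("-x",-ux,uy,.0255),("+y",uy,ux,.0335),("-y",-uy,ux,.0335)]:
        row=[]
        for d in np.arange(L-.009,L+.0045,.001):
            vals=[]
            for k in (-.012,-.006,.006,.012):
                p=np.float32(proj(c,[*(np.array(m)+u*d+v*k),0])); vals.append(cv2.remap(g,p[:1].reshape(1,1),p[1:].reshape(1,1),1)[0,0])
            row.append(int(np.mean(vals)))
        print(i,n,row)
E
```

```text
1 +x [253, 252, 252, 252, 252, 253, 254, 253, 230, 126, 51, 28, 28, 30]
1 -x [252, 253, 253, 252, 251, 250, 250, 249, 253, 223, 148, 64, 49, 50]
1 +y [252, 252, 252, 252, 252, 252, 252, 252, 252, 252, 252, 252, 251, 251]
1 -y [149, 131, 124, 120, 116, 125, 174, 218, 170, 90, 37, 27, 27, 30]
2 +x [252, 252, 252, 253, 253, 253, 252, 232, 189, 135, 72, 36, 28, 32]
2 -x [253, 253, 253, 253, 253, 253, 253, 254, 225, 160, 75, 36, 29, 30]
2 +y [253, 253, 253, 253, 253, 251, 234, 211, 190, 163, 89, 43, 30, 29]
2 -y [174, 174, 174, 175, 175, 175, 173, 166, 128, 86, 49, 36, 34, 33]
3 +x [173, 171, 169, 172, 174, 176, 175, 171, 157, 118, 67, 34, 28, 29]
3 -x [175, 191, 211, 212, 210, 209, 207, 208, 216, 205, 129, 74, 45, 44]
3 +y [148, 136, 134, 123, 99, 60, 83, 144, 209, 219, 130, 64, 31, 33]
3 -y [252, 252, 252, 252, 252, 252, 252, 252, 252, 252, 252, 252, 252, 252]
```

```bash
python3 -c "
from rig import r
print(r.hand_in(), r.observe()['clock'])"
```

```text
the job is handed in; nothing more can be done
the job is handed in; nothing more can be done
```

I drew the tall plate out of the stack, leaned it on the wall of the empty stand and let go. I then set the three blocks that were present in outlines 1, 2 and 3, counting from the dot, and handed the job in at about 37 s.

- **Tall plate:** it came out along its lean, and the three short plates settled back on their wall without toppling. Just after I let go, its front foot edge and top edge were within about 1 mm of the flat-on-the-wall position. It sits about 2.5 mm off centre along the wall.
- **Blocks:** after all three were down, a check showed block 2 about 13 mm out of place. Either the announced knock or my placing of block 3 could have moved it. I picked it up and reset it.
- **Last check:** the final picture shows each block inside its outline and square to within about a degree. Offsets are about 0.7 to 1.7 mm along the mat's x. Along y they are up to about 1 mm against the marks measured at first.
- **Disagreement:** outline centres worked out from the last picture lie 1 to 2 mm away from the first ones, which would put the y offsets at up to about 2.3 mm. That is still within the margin.
- **Rest of the scene:** in the last side picture, the plates, can, mallet and V-block show no visible change, and the gripper was clear of everything. I did not re-measure the tall plate's foot after leaving it.

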